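# Load the bench kiln with glazed tiles using the kiln spatula

### The arm

A 7-joint arm with a two-finger parallel gripper is mounted at the origin on the work surface; the furniture and walls round the work are solid. World frame = base frame: x ahead of the robot, y to its left, z up, the work surface at z = 0. Lengths are in mm, angles in rad, forces in N, time in s.
With the tool pointing down it reaches from about 400 to 925 mm from the base axis. Payload 4.1 kg.
Tool frame: the origin (TCP) lies midway between the tips of the shut fingers; the grasp point (between the pads) lies 19 mm behind it (pinch_z is the z of the grasp point in the tool frame, in mm); z points along the fingers, y is the direction in which the jaws open and shut (so a half turn about z gives the same grasp; the last joint's range is limited). The gripper opens to 85 mm and grips with 20 to 120 N. Pads are 22 mm wide; open, the fingers measure 114 mm over their backs; the gripper's body (76 mm by 85 mm) begins 54 mm behind the grasp point. The pads swing forward as they close: fully open they stand 13 mm farther back than shut.
Start: joints at [1.225, 0.398, 0.045, 1.537, -0.019, 1.207, -0.051], TCP at [158.832, -630.33, 231.347] pointing down, gripper open.
Joint ranges: [-2.82, 2.82], [-0.49, 2.23], [-1.37, 1.46], [0, 2.46], [-1.36, 4.5], [0.23, 2], [-2.94, 2.94]. Speed limits (rad/s): [2.57, 2.57, 3.14, 3.14, 3.14, 3.14, 3.14].

### API

Orientations are given as a unit quaternion [w, x, y, z].
In Python, from rig import * gives the robot as it stands.
- The arm moves only by the tool arm_command, never from a script. Its argument "plan" is a list of rows, each a list of 4 numbers: the shift along the tool's x, y, z in mm, then the turn about the tool's z in degrees. A call has 1 to 8 rows; each row shifts and turns the commanded pose from where the row before left it, along the tool's axes as they then stand; what a row does not reach is not made up. A row lasts 1/12 s, in which the tool goes at most 41.7 mm and 7.16 degrees, less where a joint would pass 70% of its speed; a pose out of reach is approached as far as the arm can. A call is refused whole if a number of a shift passes 41.7 or a number of a turn 7.16, either way. A call with a gripper value outside its range is refused whole. "fingers" is the closure, from 0 (fully open) to 1 (shut), set as the call begins (left out, the last holds). The fingers move at their own pace and stop on an object; the grip force is fixed at half the most. Time passes only in rows, so rows that do not move let the fingers close. It gives the time, the measured TCP pose, the force and the opening at its end, in the units of the state.
- sense(): the state, without advancing time (a new reading comes with each control period).
- snapshot(name): name is "scene" or "side" or "wrist"; returns the picture (480x640x3 uint8, red, green, blue); there is no depth.
- camera_model(name): a dict with "K" (3x3 intrinsics, pixels), "k1" (the pictures are not rectified: a ray, as slopes to the right and down, at radius r is drawn at 1 + k1 r^2 times it, then the intrinsics apply), "world_from_camera" (4x4, takes a point from camera to world coordinates). Camera axes: x right, y up, looking along -z (the intrinsics and any distortion apply to the point x, -y, -z); pixel columns grow to the right and rows downward; lengths in mm; the calibration is good to about 2 mm. A picture is of the moment at which its call begins: read the wrist's pose just before it. camera_model takes no time and is no camera call; for the wrist camera it gives the pose at the moment of the call.
- finish_job(): hands the job in, once; it reports no verdict.
Trained networks look in the newest picture that a camera, given by its name, has taken for a name from the list of things; names that differ only in an ending like _2 or _b are one class to them, and where a whole thing is asked for, a point or a joint stands for the part that bears it (a point fixed in the world has none). Each returns a list of dicts, best first, with "conf" (0 to 1); they miss things now and then, are a little off and sometimes report something else, mostly with a low value. They report only what shows in the picture. A call takes as long as a camera call.
- cut_out(target, camera): "mask" (480x640 bool, what is visible of it) and "bbox" ([left, top, right, bottom] in pixels, round what is visible of it).
- place_of(target, camera): "location" ([column, row] in pixels: a listed point, or the origin of a listed thing).
The state is a dict: "time": time; "joint_pos": joint angles; "qvel": joint speeds; "tau": joint torques, N m; "eef_pos": TCP position; "tool_rot": TCP orientation; "force": force on the tool from outside, world axes, zero at the start; "moment": the same for the moment, N m; "gripper_width": finger opening in mm.
Only numpy, scipy, OpenCV 4.12 (cv2) and the standard library are available. Lean on these libraries where they do the work, as an engineer would, in place of code of your own. Each camera call takes 0.05 s, during which the arm holds its last target.

### The job

Load the bench kiln for the next firing: open its drop-down door fully, bring in every tile that is standing on the table by sliding the kiln spatula under it - never touch a tile with your fingers, the glaze would mark - and stand the tiles side by side, flat on the kiln floor and wholly inside. Then lay the spatula back in its wooden rest, blade flat on the table, and shut the kiln door completely; leave the other goods on the stall where they are.

Things in the scene. Friction and masses are not known exactly. Their poses are not given: they have to be found in the camera images.
- kiln: bench kiln, grey painted box 340 mm wide (y), 150 mm deep (x), 185 mm high with a 10 mm flue cap on its roof; fixed. A jewellery chest 260 mm high stands beyond its left end. Origin: centre of its underside; z up, its front looks along its -x. Its firing chamber is open to the front: 300 mm wide (y -150 to 150), from the front face x = -75 to the back wall at x = 35 mm, floor at z = 75, ceiling at z = 155 mm.
- kiln_floor (a point): centre of the chamber floor (kiln frame -20, 0, 75 mm), axes as the kiln: the floor reaches 55 mm either way in x and 150 mm either way in y
- kiln_door (a joint): angle of the drop-down door: 0 shut (upright), 1.57 fully open (level, its inner face flush with the chamber floor, reaching 95 mm out in front of the kiln). A stiff hinge: it stays at any angle; up to 5 N at the handle move it.
- door_hinge (a point): middle of the door's hinge line (kiln frame -75, 0, 75 mm), which runs along the kiln's y
- door_handle (a point): middle of the door's handle, a steel bar 12 mm thick and 210 mm long along the kiln's y, carried on two brackets at y = -85 and +85 mm beyond the door's free edge; shut, it stands 138 mm above and 10 mm in front of the hinge line; open, 138 mm in front of and 10 mm below it. 37 mm are free between the bar and the door's free edge.
- spatula: kiln spatula, 264 mm long: steel blade 84 mm long (x -42 to 42; thin lip to 51), 46 mm wide, 2.5 mm thick; a cranked neck rises behind it to a level wooden handle, 17 mm wide (y), 24 mm high, x -213 to -105, its middle 85 mm above the blade's underside. 0.13 kg, balances at x = -95. Origin: centre of the blade's underside; x from the handle to the tip, z up. Blade flat on the table, front of the handle in the rest.
- spatula_grip (a point): the middle of the handle's height where it is best gripped (across its 17 mm), 158 mm behind the blade's centre and 85 mm above its underside; grip it firmly, a loaded blade pulls down with about 0.2 N m
- spatula_seat (a point): point on the underside of the handle near its front end (spatula frame -120, 0, 73 mm), which lies in the notch of the rest
- tool_rest: wooden rest for the spatula, fixed, 88 mm high on a foot 70 mm wide (y) and 50 mm deep; origin at the centre of its underside; an upright 18 mm thick (x) and 46 mm wide carries a notch 26 mm wide (y), open upward and along x; the spatula's tip points along its x. To its left a small wooden goblet, 56 mm wide and 57 mm high, stands fixed at world (0.472, -0.016) m.
- rest_notch (a point): middle of the notch's floor, 73 mm above the table; the notch's cheeks are 15 mm high
- tile_a: square terracotta tile, 80 x 80 mm and 22 mm high, with raised rings on top: a slab 10 mm thick on two foot runners (8 mm wide, 12 mm high) along its two sides at y = -35 and +35 mm, so that a tunnel 62 mm wide and 12 mm high runs under it along its x axis, open at both ends. 0.07 to 0.1 kg. Origin: centre of its underside (the level its feet stand on); x along the runners, z up. It may be absent. Not to be touched by the fingers.
- tile_b: square terracotta tile, 80 x 80 mm and 22 mm high, with a raised diamond on top: a slab 10 mm thick on two foot runners (8 mm wide, 12 mm high) along its two sides at y = -35 and +35 mm, so that a tunnel 62 mm wide and 12 mm high runs under it along its x axis, open at both ends. 0.07 to 0.1 kg. Origin: centre of its underside (the level its feet stand on); x along the runners, z up. It may be absent. Not to be touched by the fingers.
- tile_c: square terracotta tile, 80 x 80 mm and 22 mm high, with nine raised dots on top: a slab 10 mm thick on two foot runners (8 mm wide, 12 mm high) along its two sides at y = -35 and +35 mm, so that a tunnel 62 mm wide and 12 mm high runs under it along its x axis, open at both ends. 0.07 to 0.1 kg. Origin: centre of its underside (the level its feet stand on); x along the runners, z up. It may be absent. Not to be touched by the fingers.
- couple: black carved couple, 123 mm high, a bystander (origin: centre of its foot)
- bangle: beaded bracelet, 67 mm wide, 12 mm high, a bystander (origin: under its centre)

How it is judged:
By the outcome, as a careful person would: the job done as asked, in the order asked, and still so for the second after the job is handed in, with the robot touching nothing.
Of tile_a, tile_b, tile_c only 2 to 3 are there at a start; the rules pass over those that are not, and their reading is None.
At some moment in a run one of tile_a, tile_b, tile_c may be knocked a few centimetres aside while the robot is not near it.
It also fails if it takes over 210 s, if anything falls off the work surface, if the arm or the gripper's body presses on something with over 40 N, if the wrist force passes 120 N, or if a joint passes its speed limit or range.

## Working session

There is one attempt and no reset: what is moved stays moved. The work goes in short steps, Python scripts to look and compute and a tool call to move; the robot and the scene stay as the last step left them, time stands still between calls to the robot, and variables do not carry over. Pictures are saved under pics/ and viewed, and the job is handed in when it is done.

Besides the shell and the picture viewer there is one more tool, called after "Emit:" as a command line: name --pt "numbers of a row" for each row, then --argument value for the rest. arm_command: Moves the arm, as the interface text tells. Its arguments: {"type":"object","properties":{"plan":{"type":"array","items":{"type":"array","items":{"type":"number"}}},"fingers":{"type":"number"}},"required":["plan"]}

```bash
mkdir -p pics; ls; cat > h.py <<'E'
from rig import *
import numpy as np, cv2
from scipy.spatial.transform import Rotation as R
def save(n,f): 
    im=snapshot(n); cv2.imwrite('pics/'+f+'.png',im[:,:,::-1]); return im
def st():
    s=sense(); print('t',round(s['time'],2),'p',np.round(s['eef_pos'],1),'q',np.round(s['tool_rot'],3),'F',np.round(s['force'],1),'M',np.round(s['moment'],2),'w',round(s['gripper_width'],1)); return s
def ray(cm,px):
    K=np.array(cm['K']);T=np.array(cm['world_from_camera'])
    u=(px[0]-K[0,2])/K[0,0];v=(px[1]-K[1,2])/K[1,1]
    a,b=u,v
    for _ in range(30):
        r2=a*a+b*b;f=1+cm['k1']*r2;a,b=u/f,v/f
    d=T[:3,:3]@np.array([a,-b,-1.]);return T[:3,3],d
def onz(cm,px,z):
    o,d=ray(cm,px);return o+d*(z-o[2])/d[2]
def proj(cm,P):
    K=np.array(cm['K']);T=np.array(cm['world_from_camera'])
    P=np.atleast_2d(P);c=(P-T[:3,3])@T[:3,:3]
    a=c[:,0]/-c[:,2];b=-c[:,1]/-c[:,2];f=1+cm['k1']*(a*a+b*b)
    return np.c_[a*f*K[0,0]+K[0,2],b*f*K[1,1]+K[1,2]]
E
python3 - <<'E'
from h import *
s=st(); print(R.from_quat(np.roll(s['tool_rot'],-1)).as_matrix().round(3))
for n in['scene','side','wrist']:
    save(n,n+'0'); cm=camera_model(n);print(n,np.round(cm['K'],1).tolist(),cm['k1'],np.round(cm['world_from_camera'],3).tolist())
E
```

```text
pics
t 0.0 p [ 158.7 -629.7  230.3] q [-0.001  0.992  0.123 -0.   ] F [ 0.4 -0.8  0. ] M [ 0.07 -0.01  0.01] w 85.5
[[ 0.97   0.244 -0.001]
 [ 0.244 -0.97   0.002]
 [-0.    -0.002 -1.   ]]
scene [[454.4, 0.0, 319.5], [0.0, 454.4, 240.8], [0.0, 0.0, 1.0]] -0.10998604403370695 [[-0.998, 0.051, -0.028, 515.075], [-0.056, -0.698, 0.714, 645.646], [0.017, 0.715, 0.699, 836.204], [0.0, 0.0, 0.0, 1.0]]
side [[467.8, 0.0, 310.5], [0.0, 467.8, 237.5], [0.0, 0.0, 1.0]] -0.12537057901150506 [[0.693, -0.639, 0.334, 849.919], [0.721, 0.608, -0.333, -393.925], [0.009, 0.472, 0.882, 1040.648], [0.0, 0.0, 0.0, 1.0]]
wrist [[346.5, 0.0, 320.6], [0.0, 346.5, 237.3], [0.0, 0.0, 1.0]] -0.059084923146458274 [[0.245, 0.927, 0.283, 231.142], [-0.969, 0.235, 0.071, -610.616], [-0.0, -0.292, 0.957, 373.176], [0.0, 0.0, 0.0, 1.0]]
```

View pics/scene0.png

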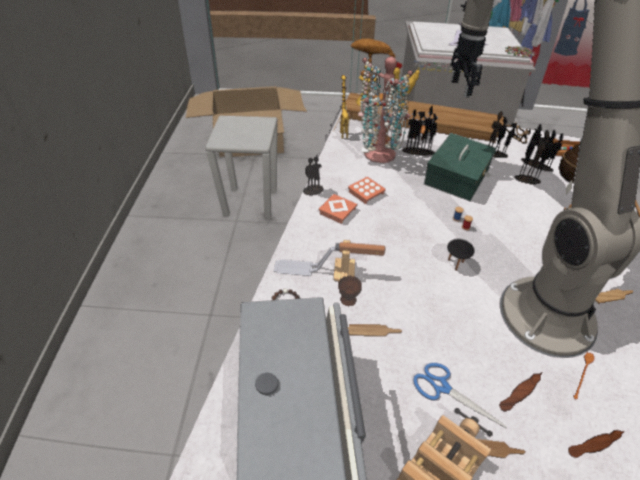

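View pics/side0.png

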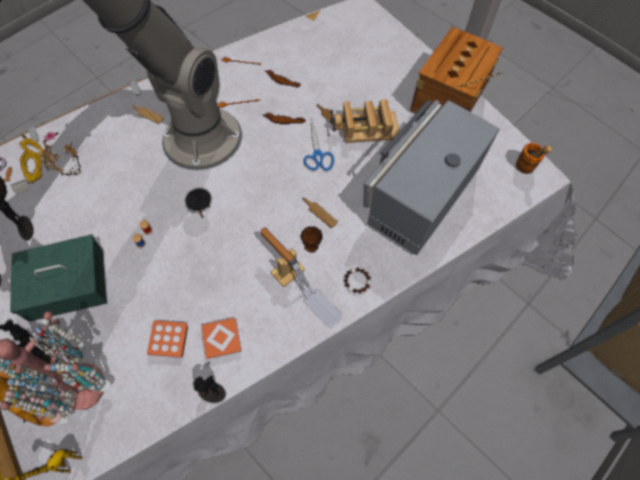

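View pics/wrist0.png

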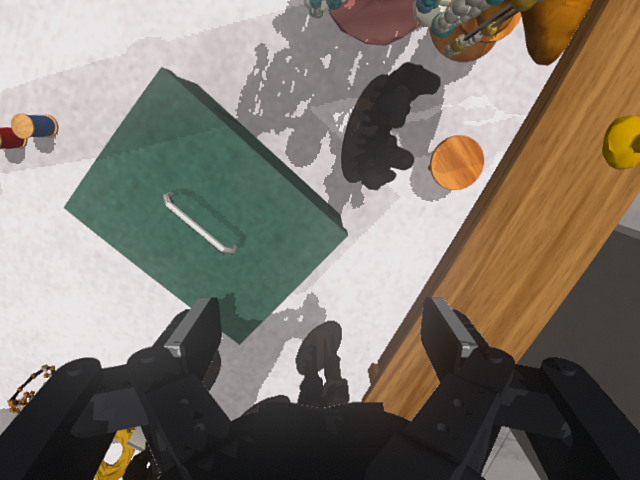

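```bash
cat > look.py <<'E'
from h import *
import sys
Z={'kiln':0,'kiln_floor':75,'door_hinge':75,'door_handle':213,'spatula':0,'spatula_grip':85,'spatula_seat':73,'tool_rest':0,'rest_notch':73,'tile_a':0,'tile_b':0,'tile_c':0,'couple':0,'bangle':0}
for n in ['scene','side']:
    snapshot(n); cm=camera_model(n)
    for k in (sys.argv[1:] or Z):
        r=place_of(k,n)
        for d in r[:2]:
            print(n,k,round(d['conf'],2),np.round(d['location'],1),np.round(onz(cm,d['location'],Z[k]),1))
E
python3 look.py
```

```text
scene door_handle 0.82 [350.4 367.2] [477.2 283.4 213. ]
scene door_handle 0.24 [292.8 268.1] [585.4  84.5 213. ]
scene spatula 0.66 [294.6 267.2] [ 605.3 -110.6    0. ]
scene spatula_grip 0.61 [360.7 249.6] [448.2 -99.6  85. ]
scene spatula_seat 0.78 [340.6 247.6] [ 494.8 -114.7   73. ]
scene tool_rest 0.85 [343.1 274.3] [484.6 -95.6   0. ]
scene rest_notch 0.81 [349.4 251.9] [ 473.8 -102.    73. ]
scene tile_a 0.93 [366.4 194.6] [ 421.6 -413.5   -0. ]
scene tile_a 0.72 [336.3 206.1] [ 508.9 -353.8   -0. ]
scene tile_b 0.93 [366.4 194.6] [ 421.6 -413.5   -0. ]
scene tile_b 0.72 [336.3 206.1] [ 508.9 -353.8   -0. ]
scene tile_c 0.93 [366.4 194.6] [ 421.6 -413.5   -0. ]
scene tile_c 0.72 [336.3 206.1] [ 508.9 -353.8   -0. ]
scene couple 0.79 [313.  189.6] [ 580.4 -424.9    0. ]
scene bangle 0.48 [287.7 303.2] [610.6   2.5   0. ]
side door_handle 0.65 [407.9 123.6] [475.  294.5 213. ]
side spatula 0.56 [318.9 307.2] [ 602.2 -115.2    0. ]
side spatula_grip 0.73 [273.7 248.8] [ 450.5 -114.4   85. ]
side spatula_seat 0.62 [289.3 259.8] [ 491.1 -103.8   73. ]
side tool_rest 0.97 [286.7 273.6] [ 486.9 -111.6    0. ]
side rest_notch 0.71 [289.7 260.7] [ 493.4 -104.7   73. ]
side rest_notch 0.46 [409.5 128. ] [424.9 401.9  73. ]
side tile_a 0.67 [220.8 338.9] [ 503.1 -330.7    0. ]
side tile_b 0.67 [220.8 338.9] [ 503.1 -330.7    0. ]
side tile_c 0.67 [220.8 338.9] [ 503.1 -330.7    0. ]
side couple 0.89 [210.8 394.8] [ 585.1 -426.5    0. ]
side bangle 0.83 [354.8 285.4] [622.4 -14.4   0. ]
```

```bash
python3 - <<'E'
import cv2
a=cv2.imread('pics/side0.png');b=cv2.imread('pics/scene0.png')
cv2.imwrite('pics/z1.png',cv2.resize(a[90:260,350:510],None,fx=4,fy=3.5,interpolation=cv2.INTER_CUBIC)[:600])
cv2.imwrite('pics/z2.png',cv2.resize(b[280:480,220:420],None,fx=3,fy=3,interpolation=cv2.INTER_CUBIC))
c=cv2.resize(a[305:375,130:260],None,fx=5,fy=5,interpolation=cv2.INTER_CUBIC)
cv2.imwrite('pics/z3.png',c)
cv2.imwrite('pics/z4.png',cv2.resize(b[165:235,300:410],None,fx=6,fy=6,interpolation=cv2.INTER_CUBIC))
E
```

```text
(no output)
```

View pics/z1.png

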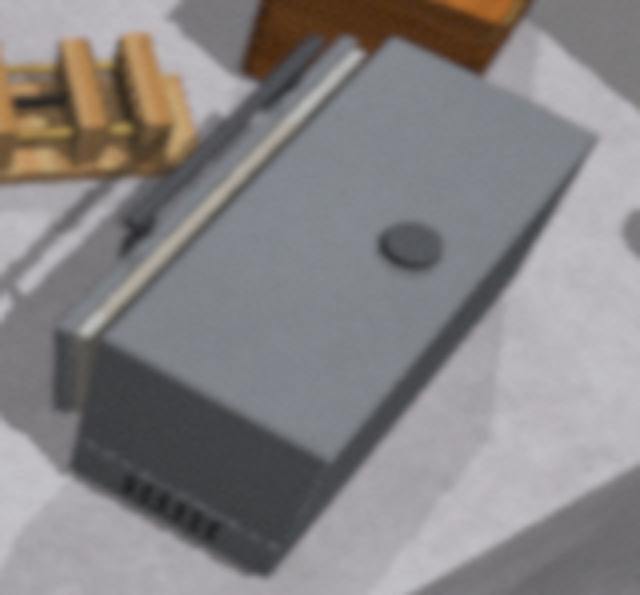

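View pics/z2.png

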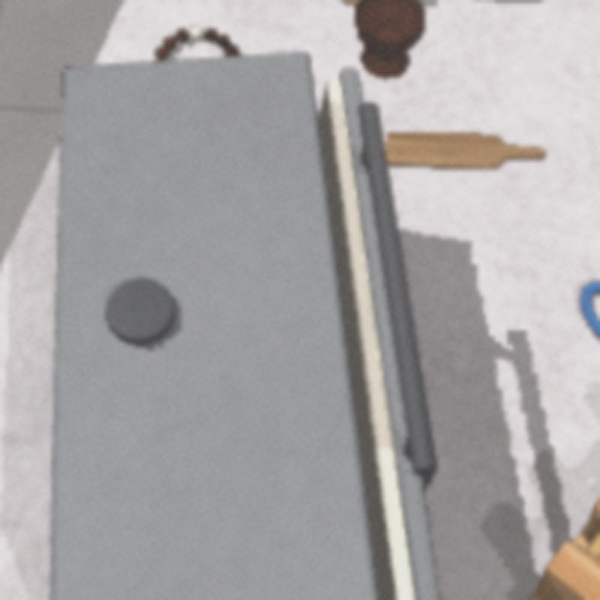

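View pics/z3.png

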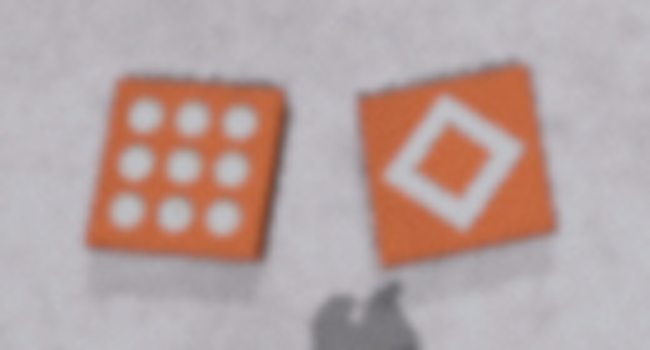

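View pics/z4.png

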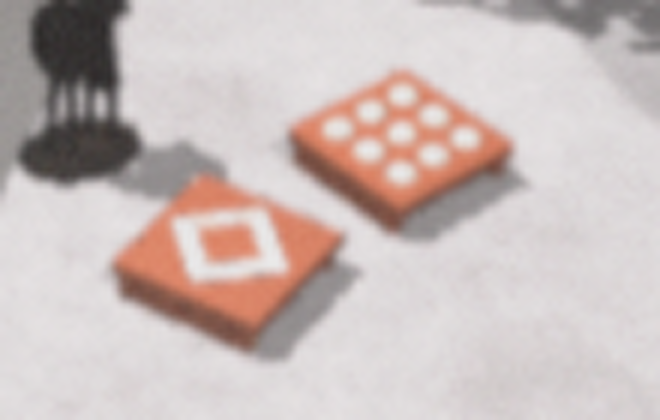

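```bash
python3 - <<'E'
from h import *
P={'scene':{'c':[(366.7,176.7),(385.3,189.5),(366.7,200.8),(348.7,187)],'b':[(333.8,194.2),(357.5,204.7),(342.5,220.5),(319.2,209.2)]},
'side':{'c':[(153.6,320.4),(186.6,323),(182.4,356.6),(147.6,354.4)],'b':[(202,324),(235,318),(241,351.4),(206.4,358)]}}
for n in P:
    cm=camera_model(n)
    for t in P[n]:
        q=np.array([onz(cm,p,22)[:2] for p in P[n][t]])
        e=np.roll(q,-1,0)-q
        print(n,t,q.mean(0).round(1),[(round(float(np.hypot(*v)),1),round(float(np.degrees(np.arctan2(v[1],v[0]))),1)) for v in e])
cm=camera_model('side')
# kiln roof corners z1: scale 4 , 3.5 off (350,90)
for p in [(100,340),(325,462),(597,135),(390,38)]:
    print('roof',onz(cm,(350+p[0]/4,90+p[1]/3.5),185).round(1))
for p in [(140,218),(322,40)]: print('bar',onz(cm,(350+p[0]/4,90+p[1]/3.5),219).round(1))
cm=camera_model('scene')
for p in [(65,68),(308,52)]: print('roof',onz(cm,(220+p[0]/3,280+p[1]/3),185).round(1))
for p in [(370,105),(425,465)]: print('bar',onz(cm,(220+p[0]/3,280+p[1]/3),219).round(1))
E
```

```text
scene c [ 422.2 -415.3] [(79.0, 132.4), (79.3, 45.5), (78.9, -49.2), (77.1, -134.3)]
scene b [ 503.5 -324.4] [(79.7, 148.3), (80.6, 59.7), (77.5, -32.8), (79.1, -118.7)]
side c [ 427.2 -419.8] [(77.6, 42.6), (77.4, -44.5), (79.2, -136.1), (79.1, 134.3)]
side b [ 508.5 -329.8] [(75.8, 57.6), (79.1, -30.3), (77.1, -122.0), (79.5, 148.7)]
roof [532.6 120.1 185. ]
roof [676.1 142.  185. ]
roof [626.6 476.6 185. ]
roof [481.6 453.  185. ]
bar [497.4 185.9 219. ]
bar [469.2 386.  219. ]
roof [672.3 149.7 185. ]
roof [527.4 126.9 185. ]
bar [490.4 189.2 219. ]
bar [460.8 392.1 219. ]
```

```bash
cat >> h.py <<'E'
def plan(x,y,z,yaw=None,n=None,start=None,maxstep=36):
    """rows to world xyz, tool-x yaw deg"""
    s=sense(); M=R.from_quat(np.roll(s['tool_rot'],-1)).as_matrix()
    p=np.array(s['eef_pos']);
    if start is not None: p=np.array(start[:3],float)
    y0=np.degrees(np.arctan2(M[1,0],M[0,0]))
    if start is not None: y0=start[3]
    d=np.array([x,y,z])-p; t=0 if yaw is None else -((yaw-y0+180)%360-180)  # turn about tool z (down)
    k=n or int(np.ceil(max(np.linalg.norm(d)/maxstep,abs(t)/6.5,1)))
    print('from',p.round(1),'yaw',round(y0,1),'rows',k)
    rows=[]
    a=y0
    for i in range(k):
        c,sn=np.cos(np.radians(a)),np.sin(np.radians(a))
        w=d/k
        rows.append([round(w[0]*c+w[1]*sn,1),round(w[0]*sn-w[1]*c,1),round(-w[2],1),round(t/k,2)])
        a-=t/k
    for i in range(0,k,8): print(rows[i:i+8])
    return rows
def pl(*a,**k): plan(*a,**k)
E
python3 - <<'E'
from h import *
cm=camera_model('scene')
print('mann',onz(cm,(380,157),0), 'mann top',onz(cm,(390,62),300))
cm=camera_model('side')
print('mann',onz(cm,(70,400),0), onz(cm,(5,370),200))
for p in [(22,318),(105,300),(12,268),(97,235)]: print('box',onz(cm,p,0))
pl(330,-240,300,-40)
E
```

```text
mann [ 372.94811052 -615.40948694    0.        ] mann top [ 371.90148284 -668.20752214  300.        ]
mann [ 381.88265027 -670.85062414    0.        ] [ 338.57332858 -688.25388167  200.        ]
box [ 132.28022608 -661.08224743    0.        ]
box [ 236.96233526 -477.59502502    0.        ]
box [  -9.06233587 -617.20547867    0.        ]
box [  68.54154639 -396.37292659    0.        ]
from [ 158.8 -630.3  231.4] yaw 14.1 rows 12
[[np.float64(21.8), np.float64(-28.1), np.float64(-5.7), np.float64(4.51)], [np.float64(19.5), np.float64(-29.7), np.float64(-5.7), np.float64(4.51)], [np.float64(17.1), np.float64(-31.1), np.float64(-5.7), np.float64(4.51)], [np.float64(14.6), np.float64(-32.4), np.float64(-5.7), np.float64(4.51)], [np.float64(12.0), np.float64(-33.4), np.float64(-5.7), np.float64(4.51)], [np.float64(9.4), np.float64(-34.3), np.float64(-5.7), np.float64(4.51)], [np.float64(6.6), np.float64(-34.9), np.float64(-5.7), np.float64(4.51)], [np.float64(3.9), np.float64(-35.3), np.float64(-5.7), np.float64(4.51)]]
[[np.float64(1.1), np.float64(-35.5), np.float64(-5.7), np.float64(4.51)], [np.float64(-1.7), np.float64(-35.5), np.float64(-5.7), np.float64(4.51)], [np.float64(-4.5), np.float64(-35.2), np.float64(-5.7), np.float64(4.51)], [np.float64(-7.3), np.float64(-34.8), np.float64(-5.7), np.float64(4.51)]]
```

Emit:
arm_command --pt "22 -28 -8 4.5" --pt "19.5 -30 -8 4.5" --pt "17 -31 -8 4.5" --pt "14.5 -32.5 -8 4.5" --pt "12 -33.5 -8 4.5" --pt "9.5 -34 -8 4.5" --pt "6.5 -35 -8 4.5" --pt "4 -35 -8 4.5"

```text
time: 2.32
eef_pos: [273.1, -368.4, 295.9]
tool_rot: [0.0, 0.981, -0.192, 0.0]
force: [0.9, 0.5, 0.3]
gripper_width: 85.6
```

Emit:
arm_command --pt "1 -35.5 0 4.5" --pt "-1.5 -35.5 0 4.5" --pt "-4.5 -35 0 4.5" --pt "-7.5 -35 0 4.5" --pt "0 0 0 0"

```text
time: 2.73
eef_pos: [332.7, -233.3, 295.9]
tool_rot: [-0.001, 0.942, -0.337, 0.001]
force: [0.4, -1.3, -0.1]
gripper_width: 85.6
```

```bash
python3 - <<'E'
from h import *
s=st();print(np.round(s['joint_pos'],2)); cm=camera_model('wrist'); save('wrist','w1'); np.save('w1.npy',cm['world_from_camera'])
E
```

```text
t 2.73 p [ 332.7 -233.3  295.9] q [-0.001  0.942 -0.337  0.001] F [ 0.4 -1.3 -0.1] M [0.02 0.02 0.07] w 85.6
[ 0.74 -0.09 -0.22  1.97 -0.02  1.26 -1.72]
```

View pics/w1.png

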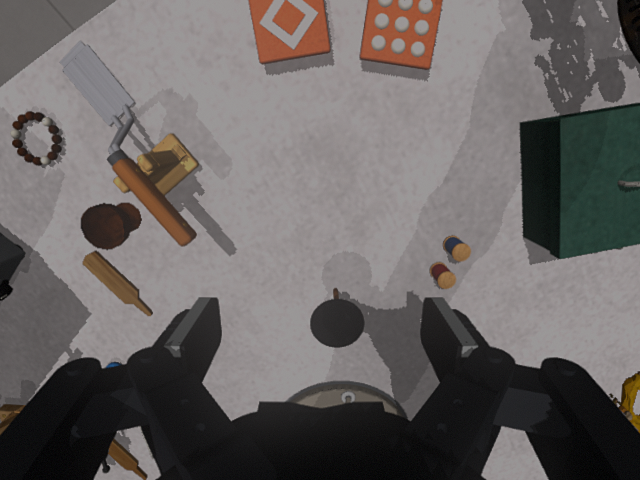

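```bash
python3 - <<'E'
from h import *
a=cv2.imread('pics/w1.png')
cv2.imwrite('pics/z5.png',cv2.resize(a[0:90,230:460],None,fx=3.4,fy=3.4,interpolation=cv2.INTER_CUBIC))
cm=camera_model('wrist')
for z in (0,50,100): print(z,onz(cm,(337,322),z).round(0),onz(camera_model('side'),(198,200),z).round(0),onz(camera_model('scene'),(461,247),z).round(0))
# cups
for p in [(458,240),(437,270)]: print(onz(cm,p,0).round(0))
P={'c':[(372,-0),(442,-0),(430,68),(361,60)],'b':[(258,62),(329,52)]}
for t in P: print(t,[onz(cm,p,22).round(1) for p in P[t]])
for p in [(65,45),(95,128),(130,105)]: print('blade',onz(cm,p,2).round(1))
for p in [(115,153),(190,240)]: print('handle',onz(cm,p,97).round(1))
E
```

```text
0 [ 173. -136.    0.] [ 168. -139.    0.] [ 174. -213.   -0.]
50 [ 197. -153.   50.] [ 201. -151.   50.] [ 195. -161.   50.]
100 [ 222. -170.  100.] [ 234. -163.  100.] [ 215. -110.  100.]
[ 166. -338.    0.]
[ 148. -292.    0.]
c [array([ 460.9, -413.3,   22. ]), array([ 414.2, -472.7,   22. ]), array([ 366.1, -422.2,   22. ]), array([ 420.8, -367.1,   22. ])]
b [array([ 491.6, -277.9,   22. ]), array([ 449.5, -344.9,   22. ])]
blade [ 662.4 -116.1    2. ]
blade [573.1 -72.8   2. ]
blade [ 562.1 -126.9    2. ]
handle [ 503.7 -116.    97. ]
handle [ 392.7 -110.3   97. ]
```

View pics/z5.png

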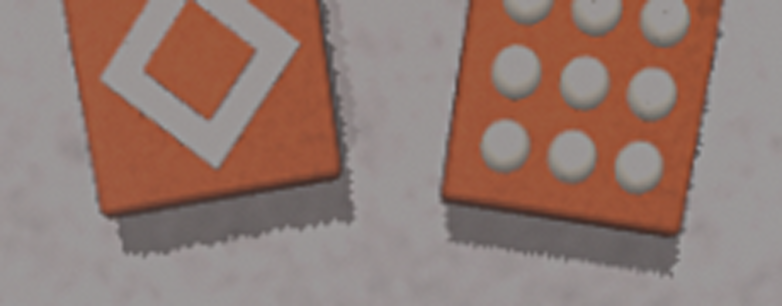

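```bash
python3 - <<'E'
from h import *
pl(326,-228,100,-40)
E
```

```text
from [ 331.1 -236.7  295.8] yaw -39.4 rows 6
[[np.float64(-1.6), np.float64(-0.6), np.float64(32.6), np.float64(0.1)], [np.float64(-1.6), np.float64(-0.6), np.float64(32.6), np.float64(0.1)], [np.float64(-1.6), np.float64(-0.6), np.float64(32.6), np.float64(0.1)], [np.float64(-1.6), np.float64(-0.6), np.float64(32.6), np.float64(0.1)], [np.float64(-1.6), np.float64(-0.6), np.float64(32.6), np.float64(0.1)], [np.float64(-1.6), np.float64(-0.6), np.float64(32.6), np.float64(0.1)]]
```

Emit:
arm_command --pt "-1 0 33 0" --pt "-1 0 33 0" --pt "-1 0 33 0" --pt "-1 0 33 0" --pt "-1 0 33 0" --pt "-1 0 33 0" --pt "-12 0 0 0" --pt "-12 0 0 0"

```text
time: 3.45
eef_pos: [304.6, -220.2, 96.2]
tool_rot: [-0.001, 0.94, -0.341, -0.002]
force: [-0.8, 0.6, 0.6]
gripper_width: 85.5
```

Emit:
arm_command --pt "-8 0 0 0" --pt "-8 0 0 0" --pt "-8 0 0 0" --pt "-8 0 0 0" --pt "0 0 0 0"

```text
time: 3.87
eef_pos: [280.8, -199.5, 98.0]
tool_rot: [0.0, 0.94, -0.341, 0.0]
force: [-0.1, -0.7, -0.6]
gripper_width: 85.2
```

```bash
python3 - <<'E'
from h import *
s=st();print(np.round(s['joint_pos'],2),np.hypot(*s['eef_pos'][:2])); cm=camera_model('wrist'); save('wrist','w2')
E
```

```text
t 3.87 p [ 280.8 -199.5   98. ] q [ 0.     0.94  -0.341  0.   ] F [-0.1 -0.7 -0.6] M [ 0.01 -0.04  0.  ] w 85.2
[ 0.73  0.03 -0.24  2.35  0.01  0.77 -1.78] 344.4371325243793
```

View pics/w2.png

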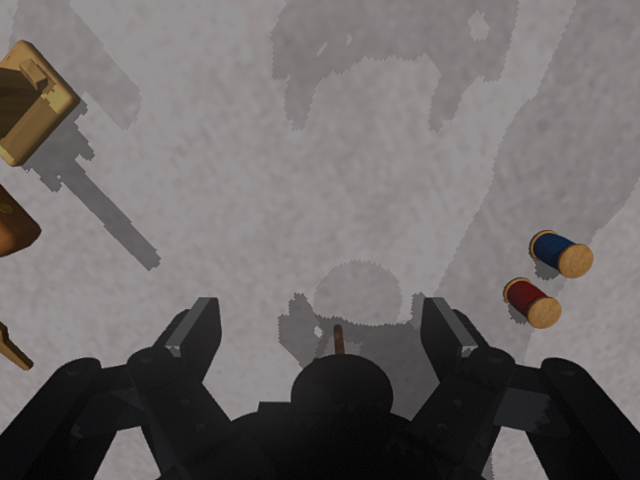

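```bash
python3 - <<'E'
from h import *
r=plan(480,265,310,98.5,n=21)
E
```

```text
from [ 281.7 -200.    98. ] yaw -39.8 rows 21
[[np.float64(-6.9), np.float64(-23.1), np.float64(-10.1), np.float64(-6.59)], [np.float64(-4.2), np.float64(-23.7), np.float64(-10.1), np.float64(-6.59)], [np.float64(-1.5), np.float64(-24.0), np.float64(-10.1), np.float64(-6.59)], [np.float64(1.3), np.float64(-24.0), np.float64(-10.1), np.float64(-6.59)], [np.float64(4.0), np.float64(-23.7), np.float64(-10.1), np.float64(-6.59)], [np.float64(6.7), np.float64(-23.1), np.float64(-10.1), np.float64(-6.59)], [np.float64(9.3), np.float64(-22.2), np.float64(-10.1), np.float64(-6.59)], [np.float64(11.8), np.float64(-21.0), np.float64(-10.1), np.float64(-6.59)]]
[[np.float64(14.1), np.float64(-19.5), np.float64(-10.1), np.float64(-6.59)], [np.float64(16.3), np.float64(-17.7), np.float64(-10.1), np.float64(-6.59)], [np.float64(18.2), np.float64(-15.8), np.float64(-10.1), np.float64(-6.59)], [np.float64(19.9), np.float64(-13.6), np.float64(-10.1), np.float64(-6.59)], [np.float64(21.3), np.float64(-11.2), np.float64(-10.1), np.float64(-6.59)], [np.float64(22.5), np.float64(-8.7), np.float64(-10.1), np.float64(-6.59)], [np.float64(23.3), np.float64(-6.0), np.float64(-10.1), np.float64(-6.59)], [np.float64(23.8), np.float64(-3.3), np.float64(-10.1), np.float64(-6.59)]]
[[np.float64(24.1), np.float64(-0.6), np.float64(-10.1), np.float64(-6.59)], [np.float64(24.0), np.float64(2.2), np.float64(-10.1), np.float64(-6.59)], [np.float64(23.6), np.float64(4.9), np.float64(-10.1), np.float64(-6.59)], [np.float64(22.8), np.float64(7.6), np.float64(-10.1), np.float64(-6.59)], [np.float64(21.8), np.float64(10.2), np.float64(-10.1), np.float64(-6.59)]]
```

Emit:
arm_command --pt "0 -12 -27 -6.6" --pt "0 -12 -27 -6.6" --pt "0 -12 -27 -6.6" --pt "1 -24 -26 -6.6" --pt "4 -24 -26 -6.6" --pt "6.5 -23 -26 -6.6" --pt "9 -22 -26 -6.6" --pt "12 -21 -26 -6.6"

```text
time: 4.58
eef_pos: [348.6, -58.2, 310.2]
tool_rot: [0.001, 0.993, 0.116, 0.001]
force: [1.2, -0.9, 0.0]
gripper_width: 85.5
```

Emit:
arm_command --pt "14 -19.5 0 -6.6" --pt "16.5 -17.5 0 -6.6" --pt "18 -16 0 -6.6" --pt "20 -13.5 0 -6.6" --pt "21.5 -11 0 -6.6" --pt "22.5 -8.5 0 -6.6" --pt "23.5 -6 0 -6.6" --pt "24 -3.5 0 -6.6"

```text
time: 5.25
eef_pos: [424.6, 119.5, 308.8]
tool_rot: [0.0, 0.838, 0.545, 0.001]
force: [0.3, 0.9, -1.2]
gripper_width: 85.0
```

```bash
python3 - <<'E'
from h import *
s=st();print(np.round(s['joint_pos'],2))
r=plan(480,265,310,98.5)
E
```

```text
t 5.25 p [424.6 119.5 308.8] q [0.    0.838 0.545 0.001] F [ 0.3  0.9 -1.2] M [-0.02 -0.01  0.02] w 85.0
[ 0.26 -0.03 -0.61  1.88 -0.02  1.29 -0.77]
from [424.6 119.5 308.8] yaw 66.1 rows 5
[[np.float64(31.1), np.float64(-1.7), np.float64(-0.2), np.float64(-6.49)], [np.float64(31.1), np.float64(1.9), np.float64(-0.2), np.float64(-6.49)], [np.float64(30.7), np.float64(5.4), np.float64(-0.2), np.float64(-6.49)], [np.float64(29.9), np.float64(8.8), np.float64(-0.2), np.float64(-6.49)], [np.float64(28.7), np.float64(12.1), np.float64(-0.2), np.float64(-6.49)]]
```

Emit:
arm_command --pt "31 -1.5 0 -6.5" --pt "31 2 0 -6.5" --pt "31 5.5 0 -6.5" --pt "30 9 0 -6.5" --pt "28.5 12 0 -6.5" --pt "0 0 0 0"

```text
time: 5.75
eef_pos: [481.0, 269.9, 308.3]
tool_rot: [-0.002, 0.651, 0.759, 0.002]
force: [-0.4, -0.3, 0.4]
gripper_width: 85.5
```

```bash
python3 - <<'E'
from h import *
s=st();print(np.round(s['joint_pos'],2)); cm=camera_model('wrist'); save('wrist','w3')
E
```

```text
t 5.75 p [481.  269.9 308.3] q [-0.002  0.651  0.759  0.002] F [-0.4 -0.3  0.4] M [0.03 0.03 0.05] w 85.5
[ 0.06  0.23 -0.77  1.65  0.16  1.32 -0.58]
```

View pics/w3.png

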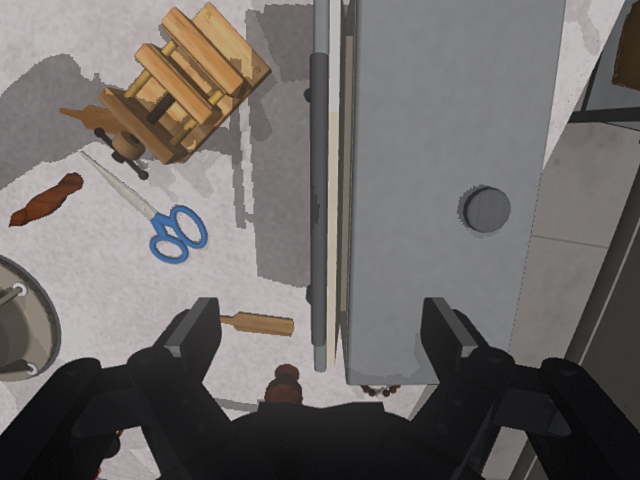

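```bash
python3 - <<'E'
from h import *
cm=camera_model('wrist')
print('bar',[onz(cm,p,219).round(1)[:2] for p in [(319,58),(319,200),(320,371)]])
for p in [(357,0),(349,384),(563,0),(522,384)]: print('roof',onz(cm,p,185).round(1)[:2])
print('flue',onz(cm,(488,208),195).round(1))
print('vise',[onz(cm,p,60).round(0)[:2] for p in [(270,70),(208,5),(180,160)]])
E
```

```text
bar [array([462.2, 385.2]), array([475.3, 297.6]), array([496.5, 161. ])]
roof [481.2 432.2]
roof [529.4 124. ]
roof [624.2 459. ]
roof [694.2 145.2]
flue [604.4 306.6 195. ]
vise [array([408., 396.]), array([339., 449.]), array([319., 290.])]
```

Emit:
arm_command --pt "4 -0.5 19 0" --pt "4 -0.5 19 0" --pt "4 0 19 0" --pt "4 0 19 0" --pt "0 0 0 0" --fingers 0.3

```text
time: 6.22
eef_pos: [475.3, 277.0, 228.9]
tool_rot: [-0.001, 0.655, 0.756, -0.003]
force: [-1.1, -0.3, 0.5]
gripper_width: 59.8
```

```bash
python3 - <<'E'
from h import *
s=st();save('wrist','w4')
E
```

```text
t 6.22 p [475.3 277.  228.9] q [-0.001  0.655  0.756 -0.003] F [-1.1 -0.3  0.5] M [-0.04  0.06 -0.04] w 59.8
```

View pics/w4.png

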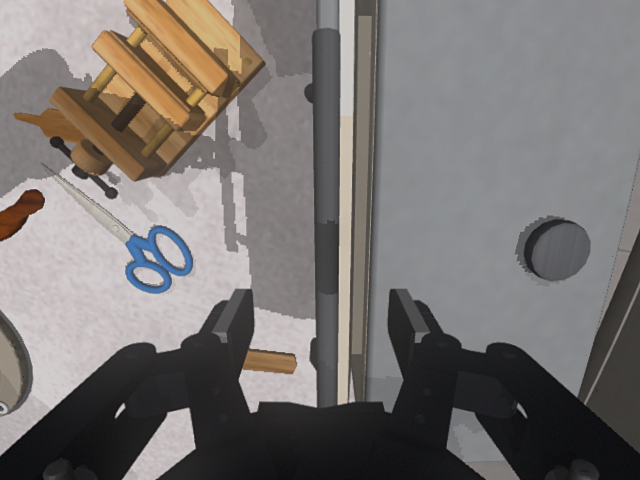

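Emit:
arm_command --pt "0 1 17 0" --pt "0 1 17 0" --pt "0 0 0 0"

```text
time: 6.52
eef_pos: [478.9, 277.3, 197.0]
tool_rot: [-0.0, 0.655, 0.755, -0.002]
force: [-0.4, -0.2, -0.9]
gripper_width: 59.9
```

Emit:
arm_command --pt "0 0 0 0" --pt "0 0 0 0" --pt "0 0 0 0" --pt "0 0 0 0" --pt "0 0 0 0" --fingers 0.79

```text
time: 6.93
eef_pos: [479.6, 279.6, 199.2]
tool_rot: [0.0, 0.654, 0.756, 0.001]
force: [0.2, -0.9, -0.9]
gripper_width: 17.9
```

```bash
python3 - <<'E'
from h import *
s=st();save('wrist','w5')
# arc plan: kiln-x,z of bar for theta
for t in np.radians([7.5,15,25,35,45,55,65,75,85,90]):
    print(round(np.degrees(t)),'dx',round(-10*np.cos(t)-138*np.sin(t),1),'z',round(75-10*np.sin(t)+138*np.cos(t),1))
E
```

```text
t 6.93 p [479.6 279.6 199.2] q [0.    0.654 0.756 0.001] F [ 0.2 -0.9 -0.9] M [-0.    0.02 -0.01] w 17.9
7 dx -27.9 z 210.5
15 dx -45.4 z 205.7
25 dx -67.4 z 195.8
35 dx -87.3 z 182.3
45 dx -104.7 z 165.5
55 dx -118.8 z 146.0
65 dx -129.3 z 124.3
75 dx -135.9 z 101.1
85 dx -138.3 z 77.1
90 dx -138.0 z 65.0
```

View pics/w5.png

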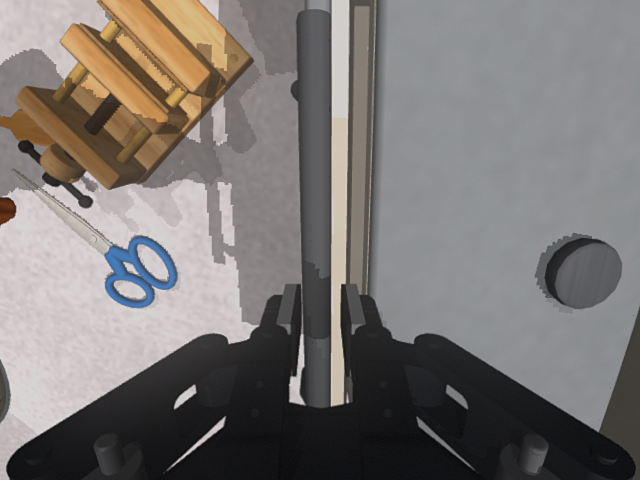

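Emit:
arm_command --pt "0 -9 2 0" --pt "0 -9 3 0" --pt "0 -11 5 0" --pt "0 -11 5 0" --pt "0 -10 6.5 0" --pt "0 -10 7 0" --pt "0 -9 8 0" --pt "0 -8.5 9 0"

```text
time: 7.65
eef_pos: [401.8, 268.3, 152.9]
tool_rot: [0.001, 0.654, 0.756, 0.001]
force: [1.8, -0.0, 1.1]
gripper_width: 17.6
```

Emit:
arm_command --pt "0 -7 9.5 0" --pt "0 -7 10 0" --pt "0 0 0 0" --pt "0 0 0 0" --pt "0 0 0 0" --pt "0 0 0 0" --fingers 1

```text
time: 8.15
eef_pos: [388.3, 266.2, 132.0]
tool_rot: [-0.0, 0.654, 0.756, 0.0]
force: [4.3, 3.0, -7.2]
gripper_width: 10.0
```

```bash
python3 - <<'E'
from h import *
s=st();save('wrist','w6');save('scene','s6')
E
```

```text
t 8.15 p [388.3 266.2 132. ] q [-0.     0.654  0.756  0.   ] F [ 4.3  3.  -7.2] M [ 0.48 -1.07  0.15] w 10.0
```

View pics/w6.png

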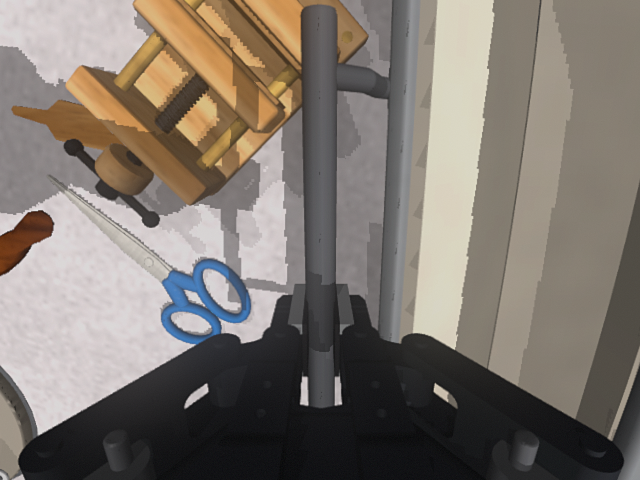

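View pics/s6.png

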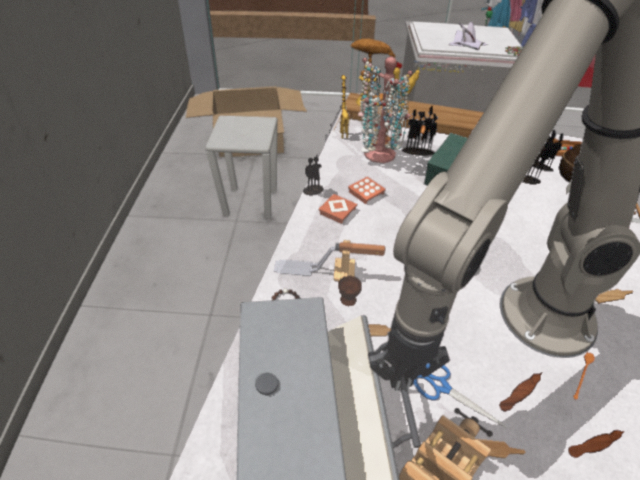

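```bash
python3 - <<'E'
from h import *
cm=camera_model('side'); im=save('side','d6').copy()
x=np.array([.988,.151,0]);y=np.array([-.151,.988,0]);h=np.array([504.3,292,0])
def L(a,b,z,c):
    p=proj(cm,np.array([h+a[0]*x+a[1]*y+[0,0,z],h+b[0]*x+b[1]*y+[0,0,z]]));cv2.line(im,tuple(map(int,p[0])),tuple(map(int,p[1])),c,1)
L((-138,-105),(-138,105),65,(255,0,0));L((-95,-150),(-95,150),75,(0,255,0));L((-95,-150),(-0,-150),75,(0,255,0));L((-138,-105),(-138,105),0,(0,0,255))
cv2.imwrite('pics/d6o.png',cv2.resize(im[70:220,280:520,::-1],None,fx=3.3,fy=3.3))
E
```

```text
(no output)
```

View pics/d6o.png

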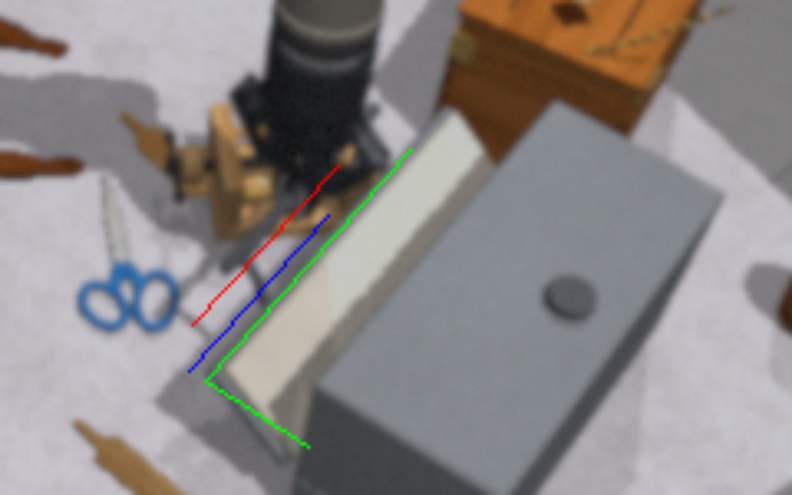

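Emit:
arm_command --pt "0 -5.5 10.5 0" --pt "0 -5 11 0" --pt "0 -3.5 11.5 0" --pt "0 -3 11.5 0" --pt "0 -1.5 12 0" --pt "0 -1 12 0" --pt "0 0 6 0" --pt "0 0 0 0"

```text
time: 8.97
eef_pos: [366.7, 263.0, 57.0]
tool_rot: [-0.001, 0.654, 0.757, -0.002]
force: [-5.0, 0.9, -1.5]
gripper_width: 9.9
```

```bash
python3 - <<'E'
from h import *
s=st();save('wrist','w7')
E
```

```text
t 8.97 p [366.7 263.   57. ] q [-0.001  0.654  0.757 -0.002] F [-5.   0.9 -1.5] M [0.33 0.59 0.05] w 9.9
```

View pics/w7.png

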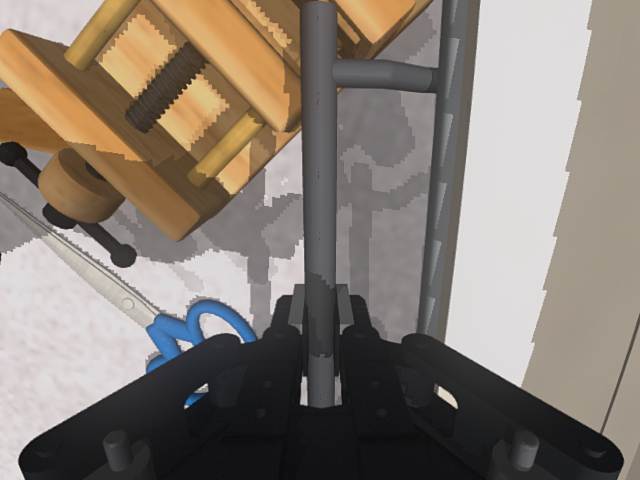

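Emit:
arm_command --pt "0 0.5 3 0" --pt "0 0 3 0" --pt "0 0 3 0" --pt "0 0 0 0" --pt "0 0 0 0"

```text
time: 9.43
eef_pos: [366.8, 262.9, 48.8]
tool_rot: [-0.001, 0.654, 0.756, -0.002]
force: [-6.3, 1.4, -3.2]
gripper_width: 9.6
```

```bash
python3 - <<'E'
from h import *
s=st()
E
```

```text
t 9.43 p [366.8 262.9  48.8] q [-0.001  0.654  0.756 -0.002] F [-6.3  1.4 -3.2] M [0.41 1.08 0.1 ] w 9.6
```

Emit:
arm_command --pt "0 0 2 0" --pt "0 0 2 0" --pt "0 0 0 0" --pt "0 0 0 0"

```text
time: 9.77
eef_pos: [367.0, 262.9, 45.1]
tool_rot: [-0.001, 0.654, 0.756, -0.002]
force: [-7.2, 0.9, -0.8]
gripper_width: 9.7
```

Emit:
arm_command --pt "0 0 2 0" --pt "0 0 2 0" --pt "0 0 0 0" --pt "0 0 0 0"

```text
time: 10.1
eef_pos: [367.0, 263.0, 43.0]
tool_rot: [-0.0, 0.654, 0.756, -0.003]
force: [-11.7, -3.5, 20.9]
gripper_width: 9.9
```

Emit:
arm_command --pt "0 0 0 0" --pt "0 0 0 0" --pt "0 0 -10 0" --pt "0 0 -36 0" --pt "0 0 -38 0" --pt "0 0 -38 0" --pt "0 0 -38 0" --pt "0 0 -38 0" --fingers 0.7

```text
time: 10.77
eef_pos: [369.8, 263.4, 242.4]
tool_rot: [0.0, 0.654, 0.756, 0.001]
force: [1.6, 1.0, -0.3]
gripper_width: 25.6
```

```bash
python3 - <<'E'
from h import *
s=st();save('wrist','w8'); print(np.round(s['joint_pos'],2))
E
```

```text
t 10.77 p [369.8 263.4 242.4] q [0.    0.654 0.756 0.001] F [ 1.6  1.  -0.3] M [-0.04 -0.1   0.02] w 25.6
[ 0.08  0.07 -0.82  1.95  0.06  1.15 -0.62]
```

View pics/w8.png

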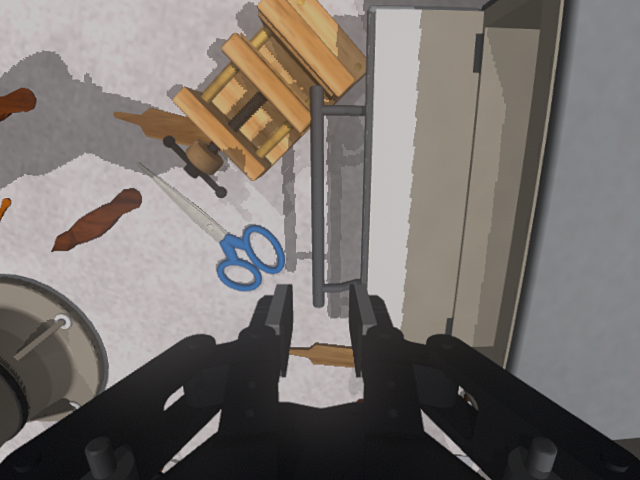

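```bash
python3 - <<'E'
from h import *
cm=camera_model('wrist')
def f(l,z):
    q=[onz(cm,p,z)[:2] for p in l]; d=q[0]-q[-1]; print([v.round(1) for v in q],'yaw',np.degrees(np.arctan2(-d[0],d[1])).round(2),np.hypot(*d).round(1))
f([(317,88),(318,305)],65)
f([(483,30),(449,335)],75)
f([(372,10),(362,288)],75)
f([(488,8),(372,8)],75)
r=plan(445,-107,180,None)
E
```

```text
[array([357.2, 379.3]), array([388.2, 169.4])] yaw 8.4 212.1
[array([488.8, 446.1]), array([531.3, 157.6])] yaw 8.37 291.6
[array([393.3, 445.1]), array([428.5, 199.5])] yaw 8.17 248.1
[array([489. , 463.5]), array([393. , 446.6])] yaw -80.0 97.4
from [373.6 266.7 249.6] yaw 98.2 rows 11
[[np.float64(-34.6), np.float64(1.6), np.float64(6.3), 0.0], [np.float64(-34.6), np.float64(1.6), np.float64(6.3), 0.0], [np.float64(-34.6), np.float64(1.6), np.float64(6.3), 0.0], [np.float64(-34.6), np.float64(1.6), np.float64(6.3), 0.0], [np.float64(-34.6), np.float64(1.6), np.float64(6.3), 0.0], [np.float64(-34.6), np.float64(1.6), np.float64(6.3), 0.0], [np.float64(-34.6), np.float64(1.6), np.float64(6.3), 0.0], [np.float64(-34.6), np.float64(1.6), np.float64(6.3), 0.0]]
[[np.float64(-34.6), np.float64(1.6), np.float64(6.3), 0.0], [np.float64(-34.6), np.float64(1.6), np.float64(6.3), 0.0], [np.float64(-34.6), np.float64(1.6), np.float64(6.3), 0.0]]
```

```bash
python3 - <<'E'
from h import *
s=st();cm=camera_model('wrist');im=save('wrist','w9');cm2=camera_model('wrist');print(np.round(np.array(cm['world_from_camera'])[:3,3]-np.array(cm2['world_from_camera'])[:3,3],1))
cv2.imwrite('pics/w9a.png',cv2.resize(im[0:160,270:560,::-1],None,fx=2.7,fy=2.7,interpolation=cv2.INTER_CUBIC))
cv2.imwrite('pics/w9b.png',cv2.resize(im[250:400,290:560,::-1],None,fx=2.7,fy=2.7,interpolation=cv2.INTER_CUBIC))
E
```

```text
t 10.82 p [373.6 266.7 249.6] q [0.003 0.655 0.756 0.007] F [2.7 2.5 5. ] M [ 0.17 -0.18 -0.02] w 25.5
[-0.1  0.3  3. ]
```

View pics/w9a.png

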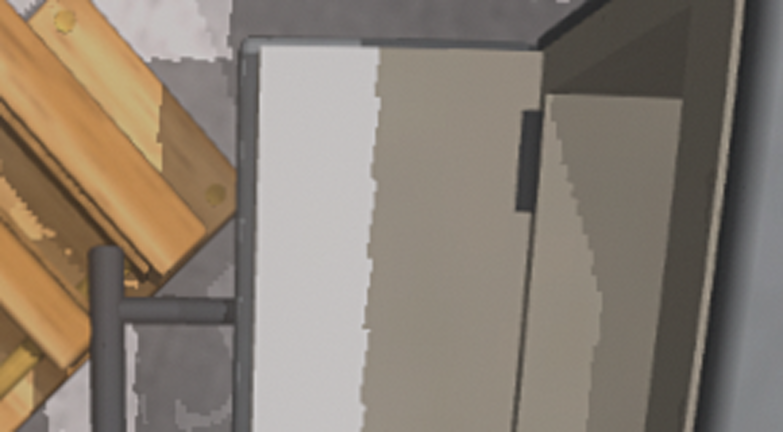

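View pics/w9b.png

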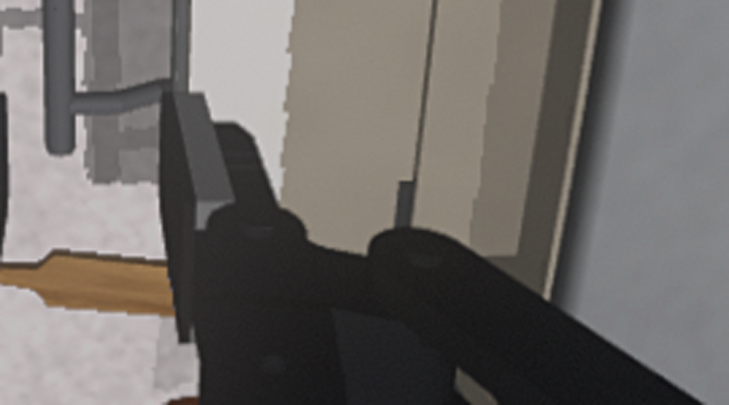

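```bash
python3 - <<'E'
from h import *
s=st();cm=camera_model('wrist');im=save('wrist','w10');cm2=camera_model('wrist');print(np.round(np.array(cm['world_from_camera'])[:3,3]-np.array(cm2['world_from_camera'])[:3,3],1))
import pickle;pickle.dump(cm,open('cm10.pkl','wb'))
g=cv2.imread('pics/w9.png');print(cv2.phaseCorrelate(np.float32(g[:250,300:,1]),np.float32(im[:250,300:,1])))
def f(n,l,z):
    q=[onz(cm,p,z)[:2] for p in l]; d=q[0]-q[-1]; print(n,[v.round(1) for v in q],'yaw',np.degrees(np.arctan2(-d[0],d[1])).round(2),np.hypot(*d).round(1))
f('bar',[(309.3,91.5),(312,306.7)],65)
f('crack',[(471,38),(452,250),(443.,317)],75)
f('back',[(523,36.3),(510,160),(480.7,345.6)],75)
f('leftw',[(473.7,35.2)],75)
E
```

```text
t 10.87 p [373.5 266.4 246.6] q [0.003 0.655 0.756 0.006] F [ 1.6  0.6 -0.2] M [ 0.03 -0.03 -0.  ] w 25.7
[0.8 1.2 3.2]
((0.7806883387464723, -0.6097864640392743), 0.9166542928907606)
bar [array([350.9, 374.7]), array([381.8, 167.8])] yaw 8.48 209.2
crack [array([478.8, 436.7]), array([507.8, 251.9]), array([517.4, 179.1])] yaw 8.51 260.5
back [array([523.2, 446.3]), array([540.1, 344. ]), array([567.7, 150.1])] yaw 8.56 299.4
leftw [array([480.6, 439.2])] yaw -0.0 0.0
```

```bash
python3 - <<'E'
from h import *
r=plan(415,-110,230,0,n=16)
E
```

```text
from [372.1 264.8 243.5] yaw 98.2 rows 16
[[np.float64(-23.6), np.float64(-0.7), np.float64(0.8), np.float64(6.14)], [np.float64(-23.5), np.float64(1.8), np.float64(0.8), np.float64(6.14)], [np.float64(-23.2), np.float64(4.3), np.float64(0.8), np.float64(6.14)], [np.float64(-22.6), np.float64(6.8), np.float64(0.8), np.float64(6.14)], [np.float64(-21.7), np.float64(9.2), np.float64(0.8), np.float64(6.14)], [np.float64(-20.6), np.float64(11.4), np.float64(0.8), np.float64(6.14)], [np.float64(-19.3), np.float64(13.6), np.float64(0.8), np.float64(6.14)], [np.float64(-17.7), np.float64(15.6), np.float64(0.8), np.float64(6.14)]]
[[np.float64(-15.9), np.float64(17.4), np.float64(0.8), np.float64(6.14)], [np.float64(-14.0), np.float64(19.0), np.float64(0.8), np.float64(6.14)], [np.float64(-11.9), np.float64(20.4), np.float64(0.8), np.float64(6.14)], [np.float64(-9.6), np.float64(21.5), np.float64(0.8), np.float64(6.14)], [np.float64(-7.3), np.float64(22.4), np.float64(0.8), np.float64(6.14)], [np.float64(-4.9), np.float64(23.1), np.float64(0.8), np.float64(6.14)], [np.float64(-2.4), np.float64(23.5), np.float64(0.8), np.float64(6.14)], [np.float64(0.2), np.float64(23.6), np.float64(0.8), np.float64(6.14)]]
```

Emit:
arm_command --pt "-23.5 -0.5 0 6.1" --pt "-23.5 2 0 6.1" --pt "-23 4.5 0 6.1" --pt "-22.5 7 0 6.1" --pt "-21.5 9 0 6.1" --pt "-20.5 11.5 0 6.1" --pt "-19.5 13.5 0 6.1" --pt "-17.5 15.5 0 6.1" --fingers 0.3

```text
time: 11.58
eef_pos: [391.6, 75.2, 238.7]
tool_rot: [-0.0, 0.91, 0.416, -0.001]
force: [0.2, 0.3, 0.2]
gripper_width: 59.6
```

Emit:
arm_command --pt "-16 17.5 1 6.1" --pt "-14 19 1 6.1" --pt "-12 20.5 1 6.1" --pt "-9.5 21.5 1 6.1" --pt "-7.5 22.5 1 6.1" --pt "-5 23 1 6.1" --pt "-2.5 23.5 1 6.1" --pt "0 23.5 1 6.1"

```text
time: 12.25
eef_pos: [414.1, -112.0, 230.6]
tool_rot: [-0.0, 1.0, 0.003, -0.001]
force: [0.2, -0.1, 0.7]
gripper_width: 60.1
```

Emit:
arm_command --pt "0 0 0 0" --pt "0 0 0 0" --pt "0 0 0 0"

```text
time: 12.5
eef_pos: [414.5, -110.0, 231.0]
tool_rot: [-0.0, 1.0, 0.006, -0.001]
force: [-0.2, -0.7, -0.0]
gripper_width: 59.7
```

```bash
python3 - <<'E'
from h import *
s=st();cm=camera_model('wrist');im=save('wrist','w11')
for k,z in [('spatula',0),('spatula_grip',85),('spatula_seat',73),('rest_notch',73),('tile_b',0)]:
    for d in place_of(k,'wrist')[:2]: print(k,round(d['conf'],2),np.round(d['location']),onz(cm,d['location'],z).round(1))
E
```

```text
t 12.5 p [ 414.5 -110.   231. ] q [-0.     1.     0.006 -0.001] F [-0.2 -0.7 -0. ] M [-0.01  0.   -0.06] w 59.7
spatula 0.72 [323.  11.] [ 602.5 -108.7    0. ]
spatula_grip 0.67 [308. 183.] [448.  -98.6  85. ]
spatula_seat 0.76 [315. 139.] [ 483.5 -103.8   73. ]
rest_notch 0.98 [314. 141.] [ 481.6 -102.8   73. ]
tile_b 0.7 [529. 122.] [ 504.2 -327.6    0. ]
```

View pics/w11.png

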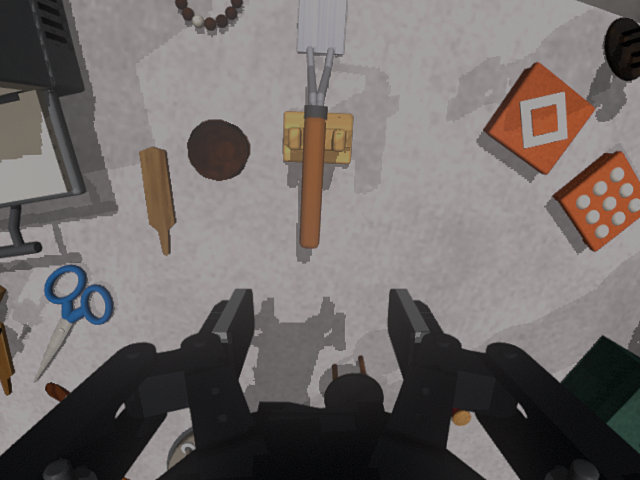

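```bash
python3 - <<'E'
from h import *
cm=camera_model('wrist')
for p,z in [((310,243),97),((315,118),97),((321.5,52),2.5),((323.5,5),2.5)]: print(onz(cm,p,z).round(1))
r=plan(445,-101.5,150,-3)
E
```

```text
[ 400.1 -100.6   97. ]
[ 500.3 -103.9   97. ]
[ 566.3 -108.3    2.5]
[ 608.3 -109.6    2.5]
from [ 415.1 -110.1  231.9] yaw 0.7 rows 3
[[np.float64(10.0), np.float64(-2.7), np.float64(27.3), np.float64(1.25)], [np.float64(9.9), np.float64(-2.9), np.float64(27.3), np.float64(1.25)], [np.float64(9.9), np.float64(-3.2), np.float64(27.3), np.float64(1.25)]]
```

Emit:
arm_command --pt "9 -2 28 1" --pt "9 -2 28 1" --pt "9 -2 28 1" --pt "8 -2 28 0" --pt "0 0 27 0" --pt "0 0 20 0" --pt "0 0 6 0" --pt "0 0 0 0"

```text
time: 13.47
eef_pos: [448.9, -102.7, 65.5]
tool_rot: [-0.0, 1.0, -0.02, -0.002]
force: [0.2, -0.1, 0.9]
gripper_width: 59.9
```

```bash
python3 - <<'E'
from h import *
s=st();cm=camera_model('wrist');im=save('wrist','w12');print(np.round(s['joint_pos'],2))
E
```

```text
t 13.47 p [ 448.9 -102.7   65.5] q [-0.     1.    -0.02  -0.002] F [ 0.2 -0.1  0.9] M [-0.03 -0.03 -0.02] w 59.9
[ 0.47  0.29 -0.39  2.13  0.16  0.75 -1.63]
```

View pics/w12.png

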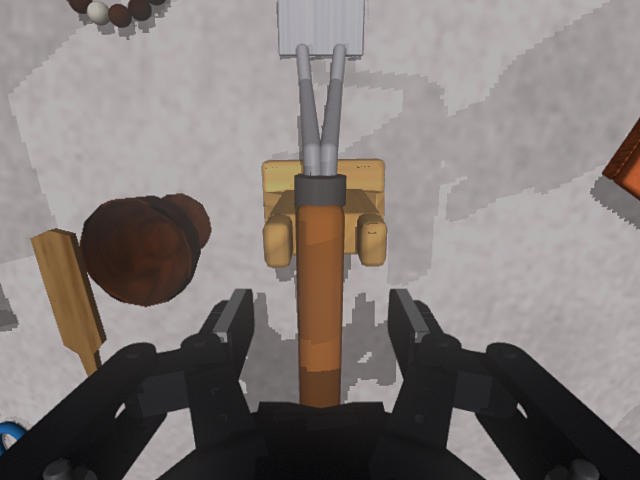

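Emit:
arm_command --pt "0 0 0 0" --pt "0 0 0 0" --pt "0 0 0 0" --pt "0 0 0 0" --pt "0 0 0 0" --pt "0 0 0 0" --pt "0 0 0 0" --fingers 1

```text
time: 14.1
eef_pos: [451.1, -103.4, 68.0]
tool_rot: [0.0, 1.0, -0.021, 0.001]
force: [-1.2, 0.5, 7.3]
gripper_width: 15.9
```

```bash
python3 - <<'E'
from h import *
s=st();cm=camera_model('wrist');print(onz(cm,(321,54),2.5).round(1),onz(cm,(321,176),97).round(1))
save('wrist','w13')
E
```

```text
t 14.1 p [ 451.1 -103.4   68. ] q [ 0.     1.    -0.021  0.001] F [-1.2  0.5  7.3] M [0.1  0.18 0.05] w 15.9
[ 567.7 -107.5    2.5] [ 511.9 -105.    97. ]
```

```bash
cat >> h.py <<'E'
def toolT(p,q):
    T=np.eye(4);T[:3,:3]=R.from_quat(np.roll(q,-1)).as_matrix();T[:3,3]=p;return T
E
python3 - <<'E'
from h import *
s=sense();cm=camera_model('wrist')
X=np.linalg.inv(toolT(s['eef_pos'],s['tool_rot']))@np.array(cm['world_from_camera']);np.save('X.npy',X);print(X.round(3))
cm['world_from_camera']=toolT([414.7,-110,231.3],[0,1,.006,0])@X
P={'b':[(537.5,62),(596,106),(546,174),(486,130)],'c':[(613,151),(554,193),(600,250)]}
for t in P:
    q=np.array([onz(cm,p,22)[:2] for p in P[t]]);e=np.diff(np.r_[q,q[:1]],axis=0)
    print(t,q.round(1).tolist(),q.mean(0),[(round(float(np.hypot(*v)),1),round(float(np.degrees(np.arctan2(v[1],v[0]))),1)) for v in e])
a=cv2.imread('pics/w11.png');cv2.imwrite('pics/z6.png',cv2.resize(a[50:260,470:640],None,fx=2.8,fy=2.8,interpolation=cv2.INTER_CUBIC))
E
```

```text
[[ 1.00000e-03  9.57000e-01  2.91000e-01  7.46060e+01]
 [ 1.00000e+00 -1.00000e-03 -1.00000e-03 -1.24200e+00]
 [-1.00000e-03  2.91000e-01 -9.57000e-01 -1.42709e+02]
 [ 0.00000e+00  0.00000e+00  0.00000e+00  1.00000e+00]]
b [[559.8, -314.6], [522.6, -382.9], [453.5, -342.0], [495.1, -271.8]] [ 507.74381142 -327.84008735] [(77.7, -118.6), (80.3, 149.4), (81.6, 59.4), (77.6, -33.5)]
c [[479.5, -411.7], [433.9, -354.8], [371.1, -423.5]] [ 428.18321794 -396.66804182] [(72.9, 128.7), (93.1, -132.4), (109.0, 6.2)]
```

View pics/z6.png

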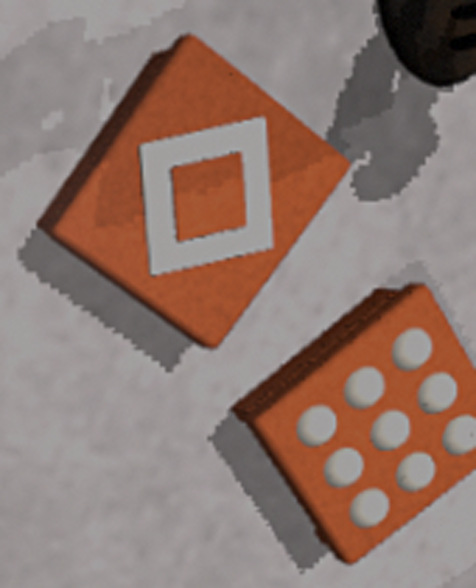

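Emit:
arm_command --pt "0 0 -8 0" --pt "0 0 -15 0" --pt "0 0 -20 0" --pt "0 0 -20 0" --pt "0 0 0 0" --pt "0 0 0 0"

```text
time: 14.65
eef_pos: [450.8, -103.5, 130.8]
tool_rot: [0.0, 1.0, -0.021, 0.001]
force: [-0.2, 0.8, -1.6]
gripper_width: 16.1
```

```bash
python3 - <<'E'
from h import *
s=st();save('wrist','w14');save('side','d14')
r=plan(286,-195,128,-31,n=7)
E
```

```text
t 14.65 p [ 450.8 -103.5  130.8] q [ 0.     1.    -0.021  0.001] F [-0.2  0.8 -1.6] M [-0.01  0.04  0.04] w 16.1
from [ 449.3 -103.2  129.1] yaw -2.4 rows 7
[[np.float64(-22.8), np.float64(14.1), np.float64(0.2), np.float64(4.09)], [np.float64(-21.7), np.float64(15.6), np.float64(0.2), np.float64(4.09)], [np.float64(-20.5), np.float64(17.2), np.float64(0.2), np.float64(4.09)], [np.float64(-19.3), np.float64(18.6), np.float64(0.2), np.float64(4.09)], [np.float64(-17.9), np.float64(19.9), np.float64(0.2), np.float64(4.09)], [np.float64(-16.4), np.float64(21.1), np.float64(0.2), np.float64(4.09)], [np.float64(-14.9), np.float64(22.2), np.float64(0.2), np.float64(4.09)]]
```

View pics/w14.png

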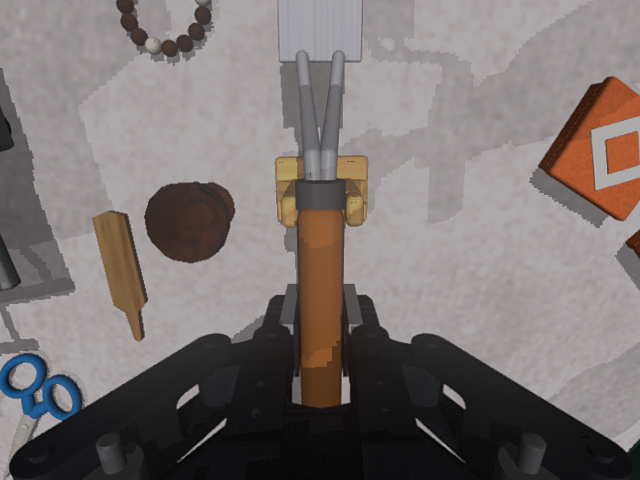

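```bash
cat >> h.py <<'E'
def tcm(): # camera model in tool frame
    cm=dict(camera_model('wrist'));cm['world_from_camera']=np.load('X.npy');return cm
def pitchrow(th,tx=0,tz=0):
    # spatula coords relative grip point (x fwd, z up) -> tool frame (x, y, z down; grip at tool z=-19)
    cm=tcm();o=[]
    for x,z in [(61.2,12),(116.,-82.5)]:
        c,s=np.cos(th),np.sin(th); X=x*c+z*s;Z=-x*s+z*c
        o.append([X+tx,0,-19-Z+tz])
    return proj(cm,np.array(o))[:,1]
E
python3 - <<'E'
from h import *
for t in [0,1,2,3,4,5]: print(t,pitchrow(np.radians(t)).round(1))
for t in [0,1,2,3]: print(t,pitchrow(np.radians(t),-2).round(1))
a=cv2.imread('pics/w13.png');b=cv2.imread('pics/w14.png')
cv2.imwrite('pics/z7.png',np.hstack([cv2.resize(i[0:220,240:400],None,fx=2.4,fy=2.4) for i in(a,b)]))
E
```

```text
0 [175.8  54.1]
1 [174.7  57.7]
2 [173.8  61.3]
3 [172.9  64.9]
4 [172.1  68.5]
5 [171.4  72. ]
0 [182.  58.]
1 [180.9  61.6]
2 [179.9  65.1]
3 [179.   68.7]
```

View pics/z7.png

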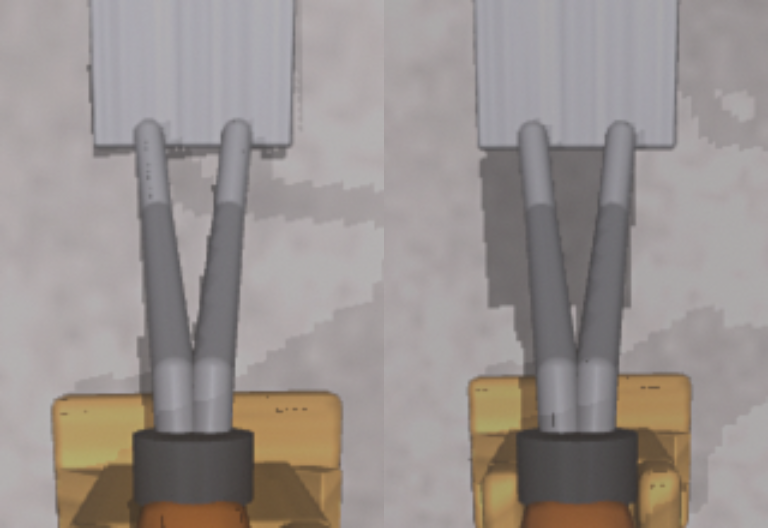

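```bash
python3 - <<'E'
import cv2
a=cv2.imread('pics/d14.png');cv2.imwrite('pics/z8.png',cv2.resize(a[200:340,200:360],None,fx=4,fy=4,interpolation=cv2.INTER_CUBIC))
E
```

```text
(no output)
```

View pics/z8.png

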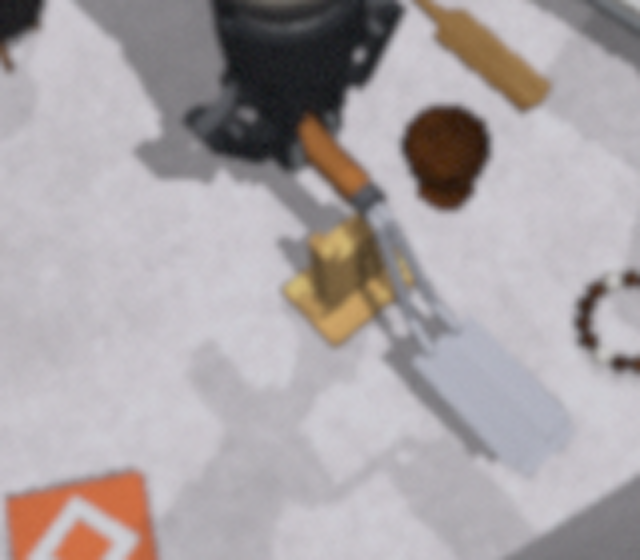

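Emit:
arm_command --pt "-23 14 0 4.1" --pt "-21.5 15.5 0 4.1" --pt "-20.5 17 0 4.1" --pt "-19.5 18.5 0 4.1" --pt "-18 20 0 4.1" --pt "-16.5 21 0 4.1" --pt "-15 22 0 4" --pt "0 0 0 0"

```text
time: 15.42
eef_pos: [280.4, -195.0, 128.0]
tool_rot: [0.0, 0.963, -0.271, -0.003]
force: [-0.7, -0.2, -1.6]
gripper_width: 16.1
```

```bash
python3 - <<'E'
from h import *
s=st();print(np.round(s['joint_pos'],2))
for n in ('scene','side'): save(n,n[:2]+'15')
a=cv2.imread('pics/si15.png');b=cv2.imread('pics/sc15.png')
cv2.imwrite('pics/z9.png',np.hstack([cv2.resize(a[200:360,130:260],None,fx=3,fy=3,interpolation=cv2.INTER_CUBIC),cv2.resize(b[120:280,300:430],None,fx=3,fy=3,interpolation=cv2.INTER_CUBIC)]))
pl(286,-195,71,-31)
E
```

```text
t 15.42 p [ 280.4 -195.   128. ] q [ 0.     0.963 -0.271 -0.003] F [-0.7 -0.2 -1.6] M [ 0.05  0.03 -0.04] w 16.1
[ 0.71 -0.03 -0.22  2.32 -0.01  0.86 -1.63]
from [ 285.2 -193.9  128.9] yaw -31.1 rows 2
[[np.float64(0.6), np.float64(0.2), np.float64(29.0), np.float64(-0.03)], [np.float64(0.6), np.float64(0.2), np.float64(29.0), np.float64(-0.03)]]
```

View pics/z9.png

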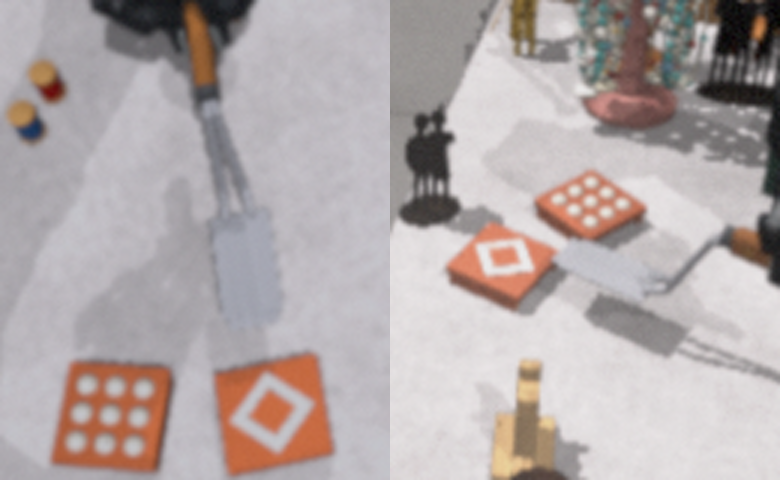

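Emit:
arm_command --pt "0 0 20 0" --pt "0 0 20 0" --pt "0 0 12 0" --pt "0 0 5 0" --pt "0 0 0 0" --pt "0 0 0 0"

```text
time: 16.02
eef_pos: [287.2, -193.8, 72.8]
tool_rot: [-0.0, 0.964, -0.266, -0.0]
force: [0.2, 0.0, -1.5]
gripper_width: 16.1
```

```bash
python3 - <<'E'
from h import *
s=st();print(np.round(s['joint_pos'],2))
for n in ('scene','side'): save(n,n[:2]+'16')
a=cv2.imread('pics/si16.png');b=cv2.imread('pics/sc16.png')
cv2.imwrite('pics/z10.png',np.hstack([cv2.resize(a[260:370,160:260],None,fx=4,fy=4,interpolation=cv2.INTER_CUBIC),cv2.resize(b[150:260,310:410],None,fx=4,fy=4,interpolation=cv2.INTER_CUBIC)]))
E
```

```text
t 16.02 p [ 287.2 -193.8   72.8] q [-0.     0.964 -0.266 -0.   ] F [ 0.2  0.  -1.5] M [-0.01  0.04 -0.06] w 16.1
[ 0.7   0.08 -0.24  2.37  0.03  0.7  -1.67]
```

View pics/z10.png

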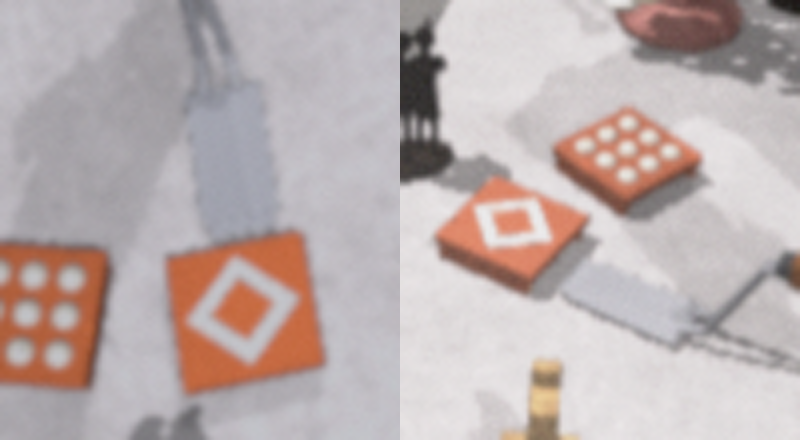

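Emit:
arm_command --pt "5 1 1 0" --pt "6 1 1 0" --pt "10 0 0 0" --pt "10 0 0 0" --pt "10 0 0 0" --pt "10 0 0 0" --pt "10 0 0 0" --pt "0 0 0 0"

```text
time: 16.78
eef_pos: [340.8, -228.6, 71.2]
tool_rot: [0.0, 0.964, -0.267, 0.002]
force: [1.0, 0.0, -1.0]
gripper_width: 16.1
```

```bash
python3 - <<'E'
from h import *
s=st()
for n in ('scene','side'): save(n,n[:2]+'17')
a=cv2.imread('pics/si17.png');b=cv2.imread('pics/sc17.png')
cv2.imwrite('pics/z11.png',np.hstack([cv2.resize(a[260:370,160:260],None,fx=4,fy=4,interpolation=cv2.INTER_CUBIC),cv2.resize(b[150:260,310:410],None,fx=4,fy=4,interpolation=cv2.INTER_CUBIC)]))
E
```

```text
t 16.78 p [ 340.8 -228.6   71.2] q [ 0.     0.964 -0.267  0.002] F [ 1.  0. -1.] M [-0.01  0.05 -0.05] w 16.1
```

View pics/z11.png

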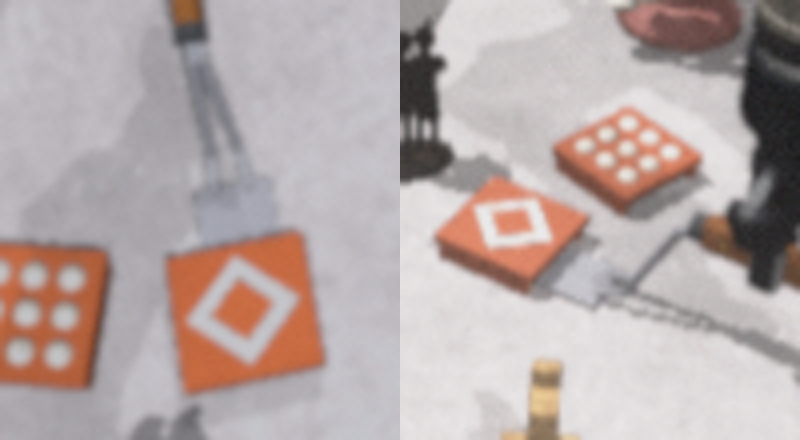

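Emit:
arm_command --pt "10 0 0 0" --pt "10 0 0 0" --pt "10 0 0 0" --pt "0 0 0 0" --pt "0 0 -4 0" --pt "0 0 -6 0" --pt "0 0 -6 0" --pt "0 0 0 0"

```text
time: 17.55
eef_pos: [364.0, -242.9, 88.1]
tool_rot: [0.0, 0.964, -0.267, 0.001]
force: [0.5, -0.7, -1.3]
gripper_width: 16.2
```

```bash
python3 - <<'E'
from h import *
s=st()
for n in ('scene','side'): save(n,n[:2]+'18')
a=cv2.imread('pics/si18.png');b=cv2.imread('pics/sc18.png')
cv2.imwrite('pics/z12.png',np.hstack([cv2.resize(a[260:370,160:260],None,fx=4,fy=4,interpolation=cv2.INTER_CUBIC),cv2.resize(b[150:260,310:410],None,fx=4,fy=4,interpolation=cv2.INTER_CUBIC)]))
im=save('wrist','w18')
E
```

```text
t 17.55 p [ 364.  -242.9   88.1] q [ 0.     0.964 -0.267  0.001] F [ 0.5 -0.7 -1.3] M [ 0.08  0.13 -0.04] w 16.2
```

View pics/z12.png

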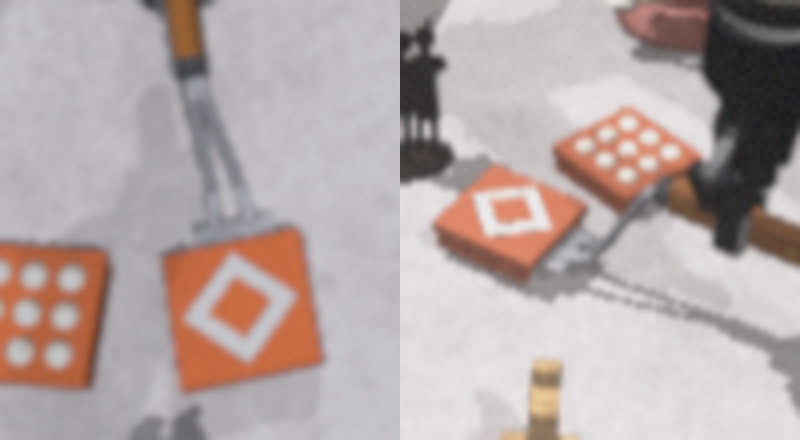

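View pics/w18.png

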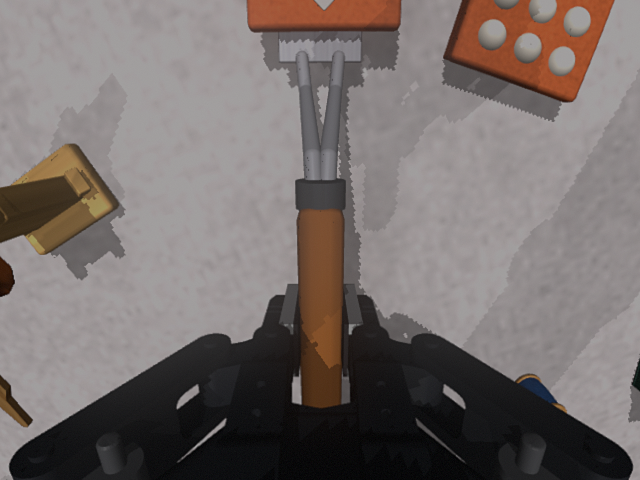

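```bash
cat >> h.py <<'E'
def tileintool(pxs, dz):
    """pixels of slab lower near edge; dz = tool-frame z of that (down +)"""
    cm=tcm();return [ (lambda o,d:(o+d*(dz-o[2])/d[2]))(*ray(cm,p)).round(1) for p in pxs]
E
python3 - <<'E'
from h import *
# blade top: 88-22.5 = 65.5 below TCP
print(tileintool([(249,31),(399,32),(276,62),(362,62)],65.5))
print(tileintool([(248,26),(401,26)],55.5))
E
```

```text
[array([128.3, -39.9,  65.5]), array([127.9,  41.6,  65.5]), array([112.4, -25.7,  65.5]), array([112.4,  21.8,  65.5])]
[array([128.1, -38.5,  55.5]), array([128.3,  40.4,  55.5])]
```

Emit:
arm_command --pt "0 0 -12 0" --pt "0 0 -24 0" --pt "0 0 -30 0" --pt "0 0 -30 0" --pt "0 0 -30 0" --pt "0 0 -30 0" --pt "0 0 -28 0" --pt "0 0 -14 0"

```text
time: 18.37
eef_pos: [364.6, -243.1, 288.2]
tool_rot: [0.001, 0.964, -0.267, 0.002]
force: [0.1, -0.0, -1.3]
gripper_width: 16.4
```

```bash
python3 - <<'E'
from h import *
s=st(); pl(400,40,290,-5,n=12); pl(265,305,290,8.5,n=14,start=(400,40,290,-5))
E
```

```text
t 18.37 p [ 364.6 -243.1  288.2] q [ 0.001  0.964 -0.267  0.002] F [ 0.1 -0.  -1.3] M [ 0.05  0.05 -0.04] w 16.4
from [ 364.6 -243.1  288.2] yaw -31.0 rows 12
[[np.float64(-9.6), np.float64(-21.7), np.float64(-0.2), np.float64(-2.16)], [np.float64(-8.8), np.float64(-22.1), np.float64(-0.2), np.float64(-2.16)], [np.float64(-7.9), np.float64(-22.4), np.float64(-0.2), np.float64(-2.16)], [np.float64(-7.1), np.float64(-22.7), np.float64(-0.2), np.float64(-2.16)], [np.float64(-6.2), np.float64(-22.9), np.float64(-0.2), np.float64(-2.16)], [np.float64(-5.4), np.float64(-23.2), np.float64(-0.2), np.float64(-2.16)], [np.float64(-4.5), np.float64(-23.4), np.float64(-0.2), np.float64(-2.16)], [np.float64(-3.6), np.float64(-23.5), np.float64(-0.2), np.float64(-2.16)]]
[[np.float64(-2.7), np.float64(-23.6), np.float64(-0.2), np.float64(-2.16)], [np.float64(-1.8), np.float64(-23.7), np.float64(-0.2), np.float64(-2.16)], [np.float64(-0.9), np.float64(-23.8), np.float64(-0.2), np.float64(-2.16)], [np.float64(-0.0), np.float64(-23.8), np.float64(-0.2), np.float64(-2.16)]]
from [400.  40. 290.] yaw -
[... 212 characters left out ...]
oat64(-10.3), np.float64(-18.6), np.float64(-0.0), -0.96], [np.float64(-10.0), np.float64(-18.7), np.float64(-0.0), -0.96], [np.float64(-9.7), np.float64(-18.9), np.float64(-0.0), -0.96], [np.float64(-9.4), np.float64(-19.1), np.float64(-0.0), -0.96], [np.float64(-9.1), np.float64(-19.2), np.float64(-0.0), -0.96]]
[[np.float64(-8.7), np.float64(-19.4), np.float64(-0.0), -0.96], [np.float64(-8.4), np.float64(-19.5), np.float64(-0.0), -0.96], [np.float64(-8.1), np.float64(-19.6), np.float64(-0.0), -0.96], [np.float64(-7.7), np.float64(-19.8), np.float64(-0.0), -0.96], [np.float64(-7.4), np.float64(-19.9), np.float64(-0.0), -0.96], [np.float64(-7.1), np.float64(-20.0), np.float64(-0.0), -0.96]]
```

Emit:
arm_command --pt "-5 -10 0 -1" --pt "-9 -18 0 -2" --pt "-9 -22 0 -2.3" --pt "-8 -23 0 -2.3" --pt "-7 -23 0 -2.3" --pt "-6 -23 0 -2.3" --pt "-5.5 -23 0 -2.3" --pt "-4.5 -23.5 0 -2.3"

```text
time: 19.03
eef_pos: [378.4, -65.2, 282.3]
tool_rot: [-0.0, 0.993, -0.12, -0.002]
force: [0.9, -0.8, -1.6]
gripper_width: 16.1
```

Emit:
arm_command --pt "-3.5 -23.5 0 -2.3" --pt "-2.5 -23.5 0 -2.3" --pt "-2 -23.5 0 -2.3" --pt "-1 -23.5 0 -2.3" --pt "-6 -20 0 -1" --pt "-11 -18 0 -1" --pt "-11 -18 0 -1" --pt "-10.5 -18.5 0 -1"

```text
time: 19.7
eef_pos: [352.6, 103.5, 283.3]
tool_rot: [0.001, 1.0, -0.007, -0.002]
force: [0.5, 0.8, -2.1]
gripper_width: 16.0
```

```bash
python3 - <<'E'
from h import *
s=st(); save('wrist','w19'); pl(265,305,290,8.5,n=11)
E
```

```text
t 19.7 p [352.6 103.5 283.3] q [ 0.001  1.    -0.007 -0.002] F [ 0.5  0.8 -2.1] M [-0.03  0.18 -0.05] w 16.0
from [350.8 107.7 283.6] yaw -0.5 rows 11
[[np.float64(-7.9), np.float64(-17.9), np.float64(-0.6), np.float64(-0.81)], [np.float64(-7.7), np.float64(-18.0), np.float64(-0.6), np.float64(-0.81)], [np.float64(-7.4), np.float64(-18.1), np.float64(-0.6), np.float64(-0.81)], [np.float64(-7.2), np.float64(-18.2), np.float64(-0.6), np.float64(-0.81)], [np.float64(-6.9), np.float64(-18.3), np.float64(-0.6), np.float64(-0.81)], [np.float64(-6.6), np.float64(-18.4), np.float64(-0.6), np.float64(-0.81)], [np.float64(-6.4), np.float64(-18.5), np.float64(-0.6), np.float64(-0.81)], [np.float64(-6.1), np.float64(-18.6), np.float64(-0.6), np.float64(-0.81)]]
[[np.float64(-5.9), np.float64(-18.7), np.float64(-0.6), np.float64(-0.81)], [np.float64(-5.6), np.float64(-18.7), np.float64(-0.6), np.float64(-0.81)], [np.float64(-5.3), np.float64(-18.8), np.float64(-0.6), np.float64(-0.81)]]
```

View pics/w19.png

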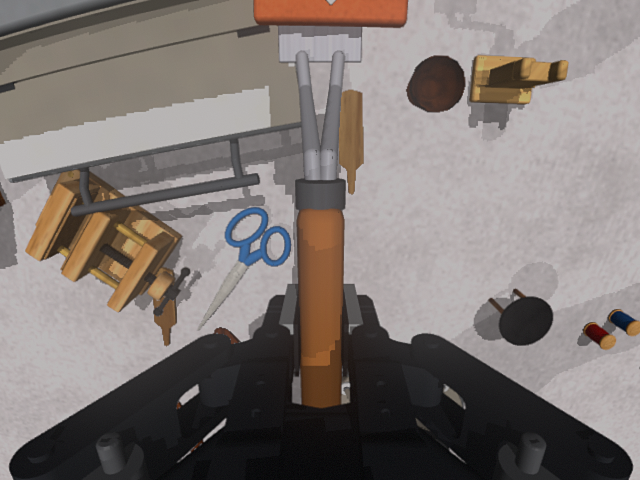

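Emit:
arm_command --pt "-6 -15 -1 -0.8" --pt "-6 -15 -1 -0.8" --pt "-6 -15 -1 -0.8" --pt "-6 -15 -1 -0.8" --pt "-6 -15 -1 -0.8" --pt "-6 -15 0 -0.8" --pt "-6 -15 0 -0.8" --pt "-5 -15 0 -0.8"

```text
time: 20.42
eef_pos: [303.6, 222.0, 289.9]
tool_rot: [0.0, 0.999, 0.048, 0.0]
force: [0.1, -1.1, -2.5]
gripper_width: 15.8
```

Emit:
arm_command --pt "-5 -15 -1 -0.8" --pt "-5 -15 -1 -0.8" --pt "-5 -15 -1 -0.6" --pt "-4 -14 0 -0.4" --pt "-4 -12 0 0" --pt "-3 -8 0 0" --pt "0 0 0 0" --pt "0 0 0 0"

```text
time: 21.08
eef_pos: [268.9, 295.8, 292.7]
tool_rot: [0.0, 0.997, 0.071, -0.0]
force: [0.6, -0.3, -2.2]
gripper_width: 16.3
```

```bash
python3 - <<'E'
from h import *
s=st(); save('wrist','w20'); pl(265,305,290,8.5)
E
```

```text
t 21.08 p [268.9 295.8 292.7] q [ 0.     0.997  0.071 -0.   ] F [ 0.6 -0.3 -2.2] M [-0.06  0.19  0.03] w 16.3
from [269.4 295.2 292.7] yaw 8.0 rows 1
[[np.float64(-2.9), np.float64(-10.3), np.float64(2.7), np.float64(-0.48)]]
```

View pics/w20.png

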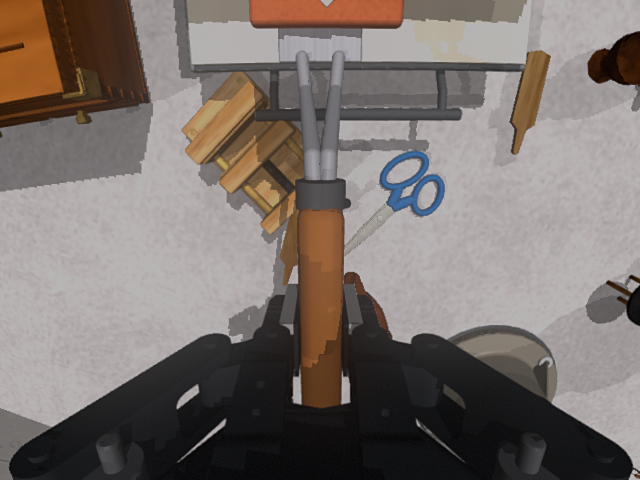

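```bash
python3 - <<'E'
from h import *
s=st();cm=camera_model('wrist')
q=[onz(cm,p,z)[:2] for p,z in [((256,114),65),((461,114.5),65),((192,66),75),((527,66),75)]];print(np.round(q,1))
x=np.array([np.cos(np.radians(8.5)),np.sin(np.radians(8.5))])
m=(q[0]+q[1])/2;print('hinge from bar',m+138*x,'from door',(q[2]+q[3])/2+95*x)
print(tileintool([(250,28),(402,28)],65.5))
H=np.array([504,292]);y=np.array([-x[1],x[0]])
def K(kx,ky): return H+(kx+75)*x+ky*y
print('pre',K(-310,48),'in',K(-190,48))
pl(*K(-305,48),165,8.5)
E
```

```text
t 21.13 p [269.4 295.2 292.7] q [ 0.     0.998  0.07  -0.   ] F [ 0.6 -0.7 -1.2] M [-0.01  0.19  0.01] w 15.9
[[352.1 373.7]
 [382.  166.2]
 [388.2 437.8]
 [436.3 115.4]]
hinge from bar [503.55283112 290.37337577] from door [506.16774846 290.62143149]
[array([129.8, -39.3,  65.5]), array([130. ,  43.1,  65.5])]
pre [264.48642038 304.73754983] in [383.16832398 322.47467916]
from [269.4 295.2 292.7] yaw 8.0 rows 4
[[np.float64(0.4), np.float64(-2.5), np.float64(31.9), np.float64(-0.12)], [np.float64(0.4), np.float64(-2.5), np.float64(31.9), np.float64(-0.12)], [np.float64(0.4), np.float64(-2.5), np.float64(31.9), np.float64(-0.12)], [np.float64(0.4), np.float64(-2.5), np.float64(31.9), np.float64(-0.12)]]
```

Emit:
arm_command --pt "0 -2 12 0" --pt "0 -2 18 0" --pt "0 -2 20 -0.5" --pt "0 -2 20 0" --pt "-1 -2 20 0" --pt "-1 0 18 0" --pt "0 0 12 0" --pt "0 0 6 0"

```text
time: 21.8
eef_pos: [265.6, 303.4, 165.0]
tool_rot: [0.001, 0.997, 0.074, -0.001]
force: [-0.5, 0.0, -1.9]
gripper_width: 16.1
```

```bash
cat >> h.py <<'E'
HX=np.array([504.3,291.2]);KY=8.5
def K(kx,ky):
    a=np.radians(KY);x=np.array([np.cos(a),np.sin(a)]);y=np.array([-x[1],x[0]]);return HX+(kx+75)*x+ky*y
def toK(p):
    a=np.radians(KY);x=np.array([np.cos(a),np.sin(a)]);y=np.array([-x[1],x[0]]);d=np.array(p[:2])-HX;return np.array([d@x-75,d@y]).round(1)
E
python3 - <<'E'
from h import *
s=st(); save('wrist','w21');save('side','d21'); print(toK(s['eef_pos'])); pl(*K(-190,49),162,8.5)
a=cv2.imread('pics/d21.png');cv2.imwrite('pics/z13.png',cv2.resize(a[40:240,270:510],None,fx=3,fy=3,interpolation=cv2.INTER_CUBIC))
E
```

```text
t 21.8 p [265.6 303.4 165. ] q [ 0.001  0.997  0.074 -0.001] F [-0.5  0.  -1.9] M [-0.1   0.26  0.05] w 16.1
[-309.3   47.4]
from [265.7 304.2 165.9] yaw 8.5 rows 4
[[np.float64(29.8), np.float64(-0.2), np.float64(1.0), np.float64(-0.01)], [np.float64(29.8), np.float64(-0.2), np.float64(1.0), np.float64(-0.01)], [np.float64(29.8), np.float64(-0.2), np.float64(1.0), np.float64(-0.01)], [np.float64(29.8), np.float64(-0.2), np.float64(1.0), np.float64(-0.01)]]
```

View pics/w21.png

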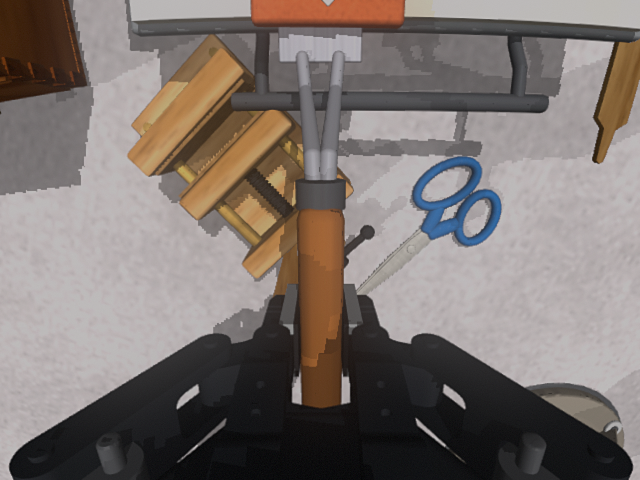

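View pics/z13.png

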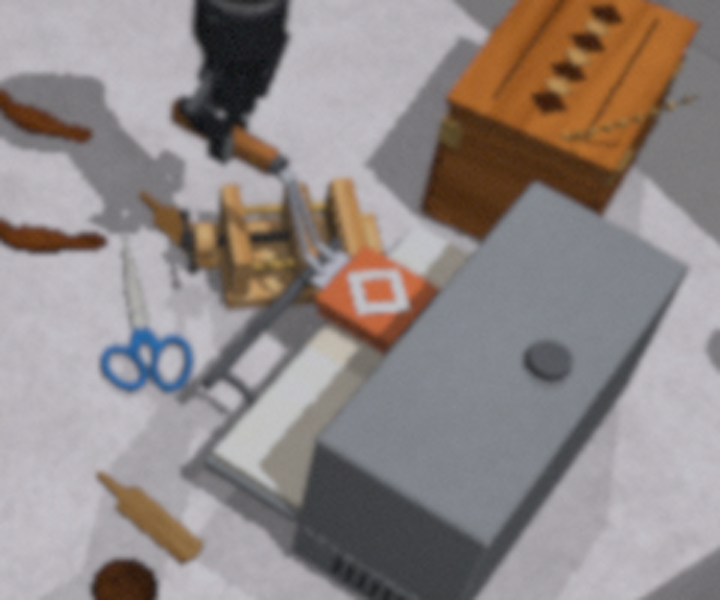

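Emit:
arm_command --pt "5 0 0 0" --pt "9 0 0 0" --pt "12 0 0 0" --pt "13 0 0 0" --pt "13 0 0 0" --pt "13 0 0 0" --pt "12 0 0 0" --pt "12 0 0 0"

```text
time: 22.57
eef_pos: [355.9, 318.7, 167.3]
tool_rot: [-0.0, 0.997, 0.074, 0.001]
force: [-0.6, -0.1, -1.5]
gripper_width: 16.1
```

Emit:
arm_command --pt "10 0 0 0" --pt "8 0 0 0" --pt "6 0 0 0" --pt "4 0 0 0" --pt "2 0 0 0" --pt "0 0 0 0" --pt "0 0 0 0"

```text
time: 23.15
eef_pos: [383.0, 323.0, 166.7]
tool_rot: [0.0, 0.997, 0.075, -0.0]
force: [0.2, -0.8, -2.9]
gripper_width: 16.3
```

```bash
python3 - <<'E'
from h import *
s=st(); print(toK(s['eef_pos'])); save('wrist','w22')
E
```

```text
t 23.15 p [383.  323.  166.7] q [ 0.     0.997  0.075 -0.   ] F [ 0.2 -0.8 -2.9] M [-0.01  0.22 -0.03] w 16.3
[-190.3   49.3]
```

View pics/w22.png

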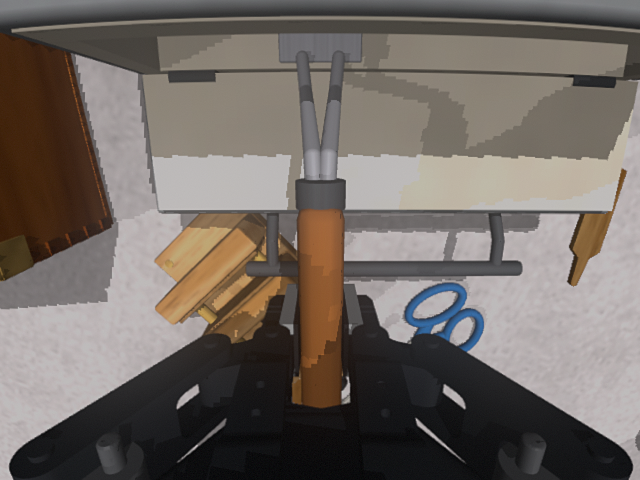

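Emit:
arm_command --pt "0 0 4 0" --pt "0 0 4 0" --pt "0 0 3 0" --pt "0 0 3 0" --pt "0 0 2 0" --pt "0 0 2 0" --pt "0 0 0 0" --pt "0 0 0 0"

```text
time: 23.87
eef_pos: [383.5, 323.0, 148.7]
tool_rot: [0.0, 0.997, 0.075, 0.0]
force: [0.2, -0.5, -1.2]
gripper_width: 16.3
```

```bash
python3 - <<'E'
from h import *
s=st(); print(toK(s['eef_pos'])); save('wrist','w23')
E
```

```text
t 23.87 p [383.5 323.  148.7] q [0.    0.997 0.075 0.   ] F [ 0.2 -0.5 -1.2] M [-0.01  0.09  0.01] w 16.3
[-189.8   49.3]
```

View pics/w23.png

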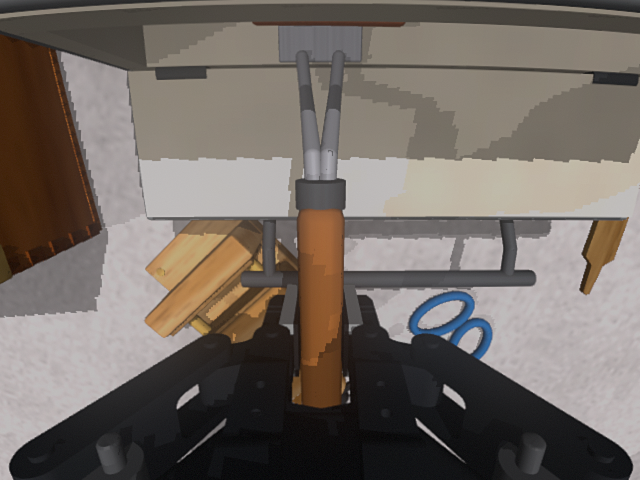

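Emit:
arm_command --pt "-5 0 0.5 0" --pt "-10 0 0 0" --pt "-15 0 0 0" --pt "-20 0 0 0" --pt "-20 0 0 0" --pt "-20 0 0 0" --pt "-18 0 0 0" --pt "0 0 0 0"

```text
time: 24.58
eef_pos: [272.3, 305.6, 147.7]
tool_rot: [0.002, 0.997, 0.076, -0.0]
force: [-0.7, -0.7, -0.9]
gripper_width: 15.9
```

```bash
python3 - <<'E'
from h import *
s=st(); print(toK(s['eef_pos'])); save('wrist','w24')
E
```

```text
t 24.58 p [272.3 305.6 147.7] q [ 0.002  0.997  0.076 -0.   ] F [-0.7 -0.7 -0.9] M [-0.07  0.06  0.04] w 15.9
[-302.3   48.5]
```

View pics/w24.png

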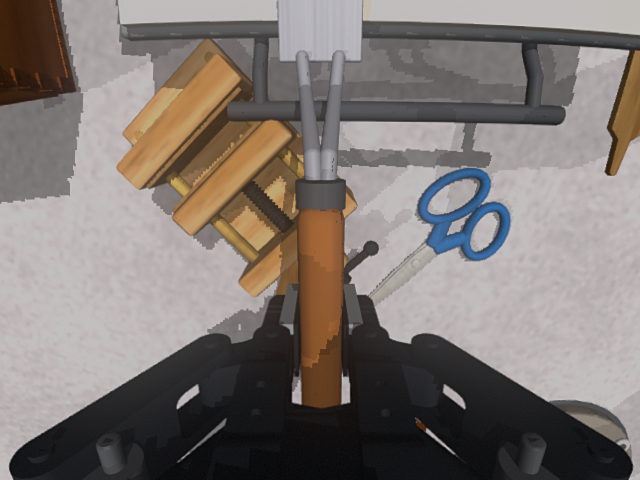

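Emit:
arm_command --pt "0 0 -25 0" --pt "0 0 -35 0" --pt "0 0 -35 0" --pt "0 0 -30 0" --pt "0 0 0 0"

```text
time: 25.05
eef_pos: [279.6, 310.1, 278.9]
tool_rot: [-0.002, 0.997, 0.074, 0.006]
force: [0.3, 1.1, -0.8]
gripper_width: 16.2
```

```bash
python3 - <<'E'
from h import *
s=st(); 
for n in ('scene','side'): save(n,n[:2]+'25')
a=cv2.imread('pics/si25.png');b=cv2.imread('pics/sc25.png')
cv2.imwrite('pics/z14.png',np.hstack([cv2.resize(a[290:390,110:240],None,fx=3,fy=3,interpolation=cv2.INTER_CUBIC),cv2.resize(b[150:250,300:430],None,fx=3,fy=3,interpolation=cv2.INTER_CUBIC)]))
pl(390,60,270,-15); pl(300,-235,180,-46,start=(390,60,270,-15))
E
python3 look.py tile_c
```

```text
t 25.05 p [279.6 310.1 278.9] q [-0.002  0.997  0.074  0.006] F [ 0.3  1.1 -0.8] M [ 0.03 -0.    0.09] w 16.2
from [277.5 307.2 274.1] yaw 8.5 rows 8
[[np.float64(9.3), np.float64(32.6), np.float64(0.5), np.float64(2.94)], [np.float64(11.0), np.float64(32.1), np.float64(0.5), np.float64(2.94)], [np.float64(12.6), np.float64(31.5), np.float64(0.5), np.float64(2.94)], [np.float64(14.2), np.float64(30.8), np.float64(0.5), np.float64(2.94)], [np.float64(15.8), np.float64(30.1), np.float64(0.5), np.float64(2.94)], [np.float64(17.3), np.float64(29.2), np.float64(0.5), np.float64(2.94)], [np.float64(18.8), np.float64(28.3), np.float64(0.5), np.float64(2.94)], [np.float64(20.2), np.float64(27.3), np.float64(0.5), np.float64(2.94)]]
from [390.  60. 270.] yaw -15 rows 9
[[np.float64(-1.2), np.float64(34.2), np.float64(10.0), 3.44], [np.float64(0.9), np.float64(34.3), np.float64(10.0), 3.44], [np.float64(2.9), np.float64(34.1), np.float64(10.0), 3.44], [np.float64(5.0), np.float64(33.9), np.float64(10.0), 3.44], [np.float64(7.0), np.float64(33.5), np.float64(10.0), 3.44], [np.float64(9.0), np.float64(33.1), np.float64(10.0), 3.44], [np.float64(11.0), np.float64(32.5), np.float64(10.0), 3.44], [np.float64(12.9), np.float64(31.7), np.float64(10.0), 3.44]]
[[np.float64(14.8), np.float64(30.9), np.float64(10.0), 3.44]]
scene tile_c 0.66 [367.3 194.9] [ 419.  -412.3    0. ]
side tile_c 0.81 [170.9 340. ] [ 426.6 -416.8    0. ]
```

View pics/z14.png

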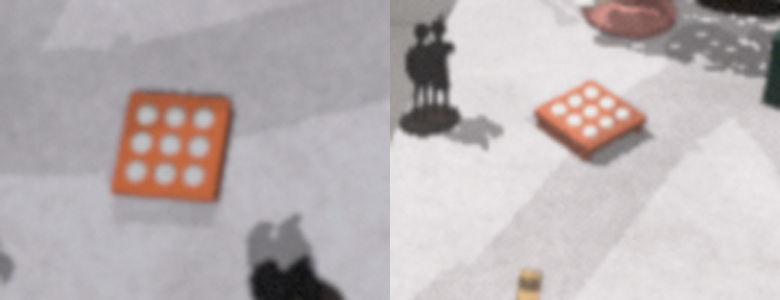

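View pics/sc25.png

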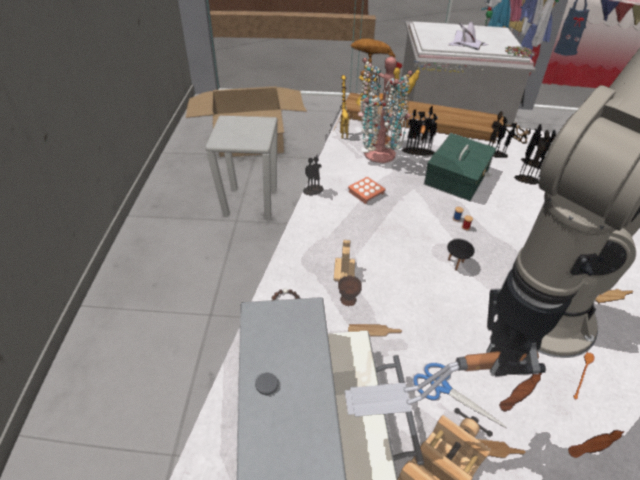

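Emit:
arm_command --pt "9 32 0 3" --pt "11 32 0 3" --pt "12.5 31.5 0 3" --pt "14 31 0 3" --pt "16 30 0 3" --pt "17 29 0 3" --pt "19 28 0 3" --pt "20 27 0 3"

```text
time: 26.02
eef_pos: [387.3, 59.0, 271.9]
tool_rot: [0.0, 0.991, -0.136, -0.001]
force: [0.9, 0.6, -1.3]
gripper_width: 15.8
```

```bash
python3 - <<'E'
from h import *
s=st();pl(265,-250,180,-46,n=10)
E
```

```text
t 26.02 p [387.3  59.  271.9] q [ 0.     0.991 -0.136 -0.001] F [ 0.9  0.6 -1.3] M [0.06 0.02 0.02] w 15.8
from [387.3  59.  271.9] yaw -15.6 rows 10
[[np.float64(-3.5), np.float64(33.1), np.float64(9.2), np.float64(3.04)], [np.float64(-1.7), np.float64(33.2), np.float64(9.2), np.float64(3.04)], [np.float64(0.0), np.float64(33.2), np.float64(9.2), np.float64(3.04)], [np.float64(1.8), np.float64(33.2), np.float64(9.2), np.float64(3.04)], [np.float64(3.6), np.float64(33.0), np.float64(9.2), np.float64(3.04)], [np.float64(5.3), np.float64(32.8), np.float64(9.2), np.float64(3.04)], [np.float64(7.0), np.float64(32.5), np.float64(9.2), np.float64(3.04)], [np.float64(8.8), np.float64(32.1), np.float64(9.2), np.float64(3.04)]]
[[np.float64(10.4), np.float64(31.6), np.float64(9.2), np.float64(3.04)], [np.float64(12.1), np.float64(31.0), np.float64(9.2), np.float64(3.04)]]
```

Emit:
arm_command --pt "-3.5 33 5 3" --pt "-1.5 33 8 3" --pt "0 33 10 3" --pt "2 33 10 3" --pt "3.5 33 10 3" --pt "5.5 33 10 3" --pt "7 32.5 10 3" --pt "9 32 10 3"

```text
time: 26.68
eef_pos: [290.1, -187.6, 198.6]
tool_rot: [-0.0, 0.941, -0.338, -0.001]
force: [0.5, -1.1, -1.4]
gripper_width: 16.0
```

Emit:
arm_command --pt "10.5 31.5 10 3" --pt "12 31 10 3.4" --pt "0 0 0 0" --pt "0 0 0 0"

```text
time: 27.02
eef_pos: [266.1, -248.8, 178.4]
tool_rot: [-0.001, 0.92, -0.391, -0.002]
force: [-0.1, 0.6, -1.8]
gripper_width: 16.3
```

```bash
python3 - <<'E'
from h import *
s=st();print(np.round(s['joint_pos'],2));cm=camera_model('wrist');save('wrist','w26');pl(249,-236,128,-46)
E
```

```text
t 27.02 p [ 266.1 -248.8  178.4] q [-0.001  0.92  -0.391 -0.002] F [-0.1  0.6 -1.8] M [0.14 0.02 0.02] w 16.3
[ 0.86 -0.06 -0.22  2.21 -0.02  0.99 -1.72]
from [ 267.1 -247.9  179. ] yaw -45.9 rows 2
[[np.float64(-10.6), np.float64(2.4), np.float64(25.5), np.float64(0.06)], [np.float64(-10.6), np.float64(2.4), np.float64(25.5), np.float64(0.06)]]
```

View pics/w26.png

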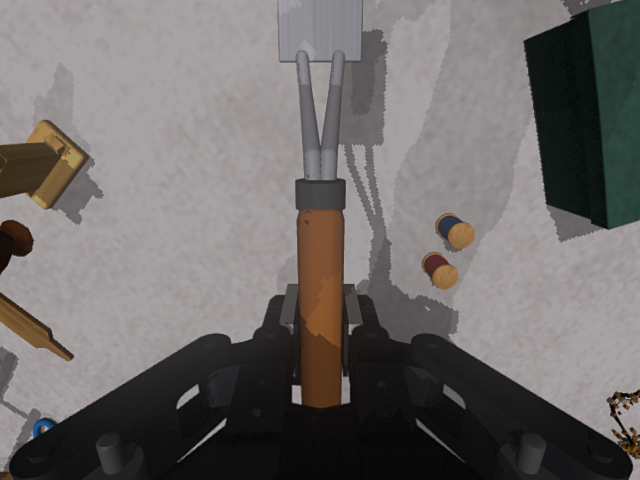

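Emit:
arm_command --pt "-10 2 25 0" --pt "-10 2 25 0" --pt "0 0 25 0" --pt "0 0 15 0" --pt "0 0 0 0" --pt "0 0 0 0" --pt "0 0 0 0"

```text
time: 27.65
eef_pos: [252.2, -237.1, 91.2]
tool_rot: [0.0, 0.921, -0.389, 0.001]
force: [-0.1, 0.4, -0.6]
gripper_width: 15.9
```

```bash
python3 - <<'E'
from h import *
s=st();print(np.round(s['joint_pos'],2))
p=s['eef_pos'];q=s['tool_rot'];a=np.arctan2(2*q[1]*q[2],q[1]**2-q[2]**2);print(np.degrees(a))
d=np.array([425.5,-418.5])-p[:2];print('ahead',d@[np.cos(a),np.sin(a)],'right',d@[np.sin(a),-np.cos(a)])
for n in ('scene','side'): save(n,n[:2]+'27')
a=cv2.imread('pics/si27.png');b=cv2.imread('pics/sc27.png')
cv2.imwrite('pics/z15.png',np.hstack([cv2.resize(a[260:370,110:210],None,fx=4,fy=4,interpolation=cv2.INTER_CUBIC),cv2.resize(b[150:260,340:440],None,fx=4,fy=4,interpolation=cv2.INTER_CUBIC)]))
E
```

```text
t 27.65 p [ 252.2 -237.1   91.2] q [ 0.     0.921 -0.389  0.001] F [-0.1  0.4 -0.6] M [0.06 0.02 0.01] w 15.9
[ 0.85  0.04 -0.23  2.35  0.01  0.75 -1.75]
-45.7431459992451
ahead 250.8249066804689 right 2.457737488746117
```

View pics/z15.png

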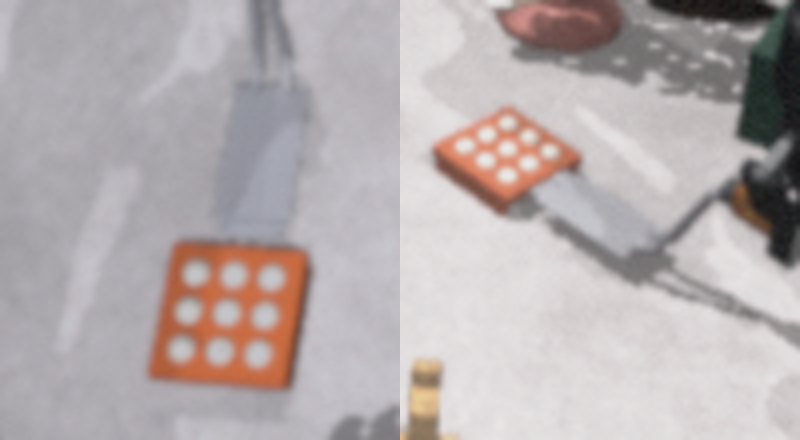

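Emit:
arm_command --pt "-4 1.5 0 0" --pt "-4 1 0 0" --pt "0 0 10 0" --pt "0 0 10 0" --pt "0 0 0 0" --pt "0 0 0 0"

```text
time: 28.25
eef_pos: [243.0, -232.8, 70.3]
tool_rot: [-0.0, 0.921, -0.39, -0.0]
force: [-0.8, 0.1, -1.0]
gripper_width: 16.1
```

```bash
cat > chk.py <<'E'
from h import *
s=st();print(np.round(s['joint_pos'],2))
p=s['eef_pos'];q=s['tool_rot'];a=np.arctan2(2*q[1]*q[2],q[1]**2-q[2]**2);print(np.degrees(a))
d=np.array([425.5,-418.5])-p[:2];print('ahead',d@[np.cos(a),np.sin(a)],'right',d@[np.sin(a),-np.cos(a)])
for n in ('scene','side'): save(n,'tmp'+n)
a=cv2.imread('pics/tmpside.png');b=cv2.imread('pics/tmpscene.png')
import sys
cv2.imwrite('pics/%s.png'%sys.argv[1],np.hstack([cv2.resize(a[260:370,110:210],None,fx=4,fy=4,interpolation=cv2.INTER_CUBIC),cv2.resize(b[150:260,340:440],None,fx=4,fy=4,interpolation=cv2.INTER_CUBIC)]))
E
python3 chk.py z16
```

```text
t 28.25 p [ 243.  -232.8   70.3] q [-0.     0.921 -0.39  -0.   ] F [-0.8  0.1 -1. ] M [ 0.03 -0.    0.06] w 16.1
[ 0.85  0.07 -0.22  2.39  0.02  0.69 -1.76]
-45.86642306095596
ahead 260.3193450105688 right -1.6873541571317474
```

View pics/z16.png

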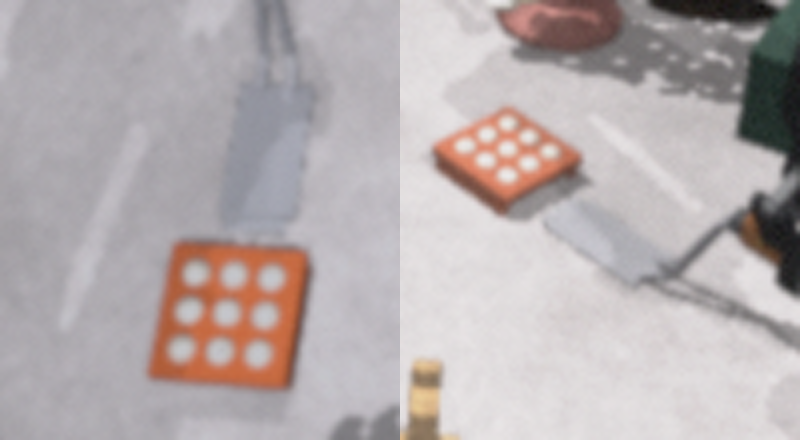

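Emit:
arm_command --pt "5 1 0 0" --pt "5 1 0 0" --pt "9 0.5 0 0" --pt "10 0 0 0" --pt "10 0 0 0" --pt "10 0 0 0" --pt "10 0 0 0" --pt "0 0 0 0"

```text
time: 29.02
eef_pos: [285.4, -279.3, 70.6]
tool_rot: [0.0, 0.921, -0.39, 0.002]
force: [0.2, -0.5, -1.7]
gripper_width: 16.0
```

```bash
python3 chk.py z17; python3 -c "
from h import *
save('wrist','w28')"
```

```text
t 29.02 p [ 285.4 -279.3   70.6] q [ 0.     0.921 -0.39   0.002] F [ 0.2 -0.5 -1.7] M [-0.03  0.03  0.02] w 16.0
[ 0.86  0.17 -0.21  2.27  0.05  0.71 -1.76]
-45.862890417255436
ahead 197.48097112439103 right -3.6086132436969
```

View pics/z17.png

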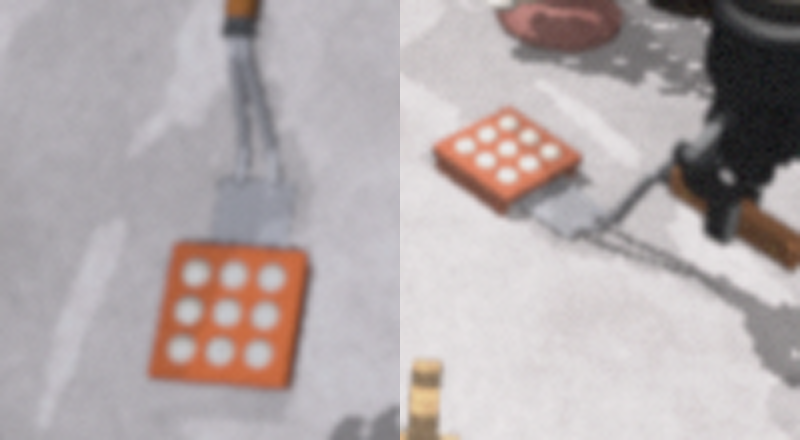

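View pics/w28.png

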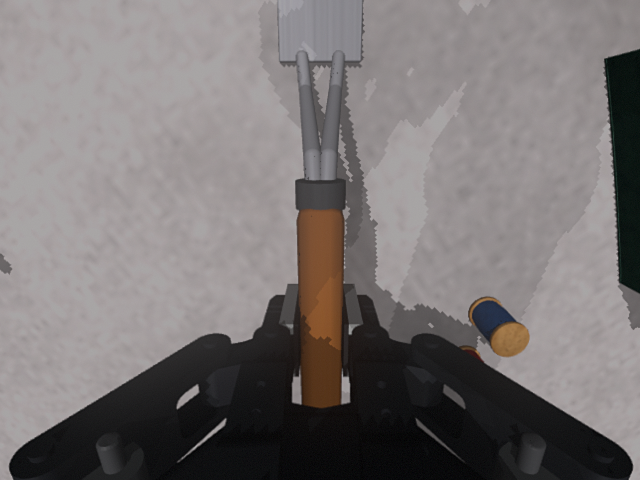

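Emit:
arm_command --pt "10 0 0 0" --pt "10 0 0 0" --pt "8 0 0 0" --pt "4 0 0 0" --pt "0 0 -4 0" --pt "0 0 -6 0" --pt "0 0 -6 0" --pt "0 0 0 0"

```text
time: 29.83
eef_pos: [305.4, -300.4, 87.5]
tool_rot: [0.0, 0.921, -0.39, 0.001]
force: [0.5, -0.4, -1.4]
gripper_width: 16.0
```

```bash
python3 chk.py z18; python3 -c "
from h import *
save('wrist','w29')"
```

```text
t 29.83 p [ 305.4 -300.4   87.5] q [ 0.     0.921 -0.39   0.001] F [ 0.5 -0.4 -1.4] M [0.12 0.09 0.02] w 16.0
[ 0.86  0.19 -0.2   2.19  0.06  0.77 -1.75]
-45.85343366528323
ahead 168.36763722326558 right -3.9261189794309286
```

View pics/z18.png

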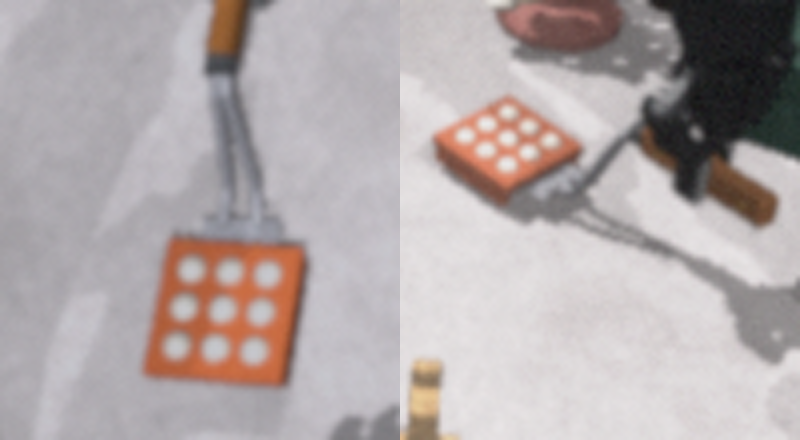

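View pics/w29.png

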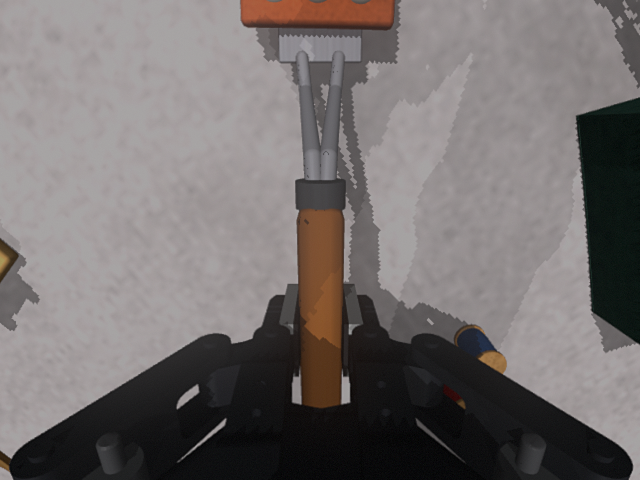

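Emit:
arm_command --pt "0 0 -12 0" --pt "0 0 -22 0" --pt "0 0 -28 0" --pt "0 0 -30 0" --pt "0 0 -30 0" --pt "0 0 -30 0" --pt "0 0 -28 0" --pt "0 0 -16 0"

```text
time: 30.65
eef_pos: [305.8, -300.7, 285.3]
tool_rot: [0.001, 0.921, -0.39, 0.002]
force: [0.4, -0.9, -2.1]
gripper_width: 15.9
```

```bash
python3 - <<'E'
from h import *
s=st(); pl(385,0,290,-8,n=19); print(K(-308,-50));pl(*K(-308,-50),290,8.5,n=15,start=(385,0,290,-8))
E
```

```text
t 30.65 p [ 305.8 -300.7  285.3] q [ 0.001  0.921 -0.39   0.002] F [ 0.4 -0.9 -2.1] M [0.08 0.08 0.06] w 15.9
from [ 305.8 -300.7  285.3] yaw -45.9 rows 19
[[np.float64(-8.5), np.float64(-14.0), np.float64(-0.2), np.float64(-1.99)], [np.float64(-8.0), np.float64(-14.3), np.float64(-0.2), np.float64(-1.99)], [np.float64(-7.5), np.float64(-14.6), np.float64(-0.2), np.float64(-1.99)], [np.float64(-6.9), np.float64(-14.8), np.float64(-0.2), np.float64(-1.99)], [np.float64(-6.4), np.float64(-15.0), np.float64(-0.2), np.float64(-1.99)], [np.float64(-5.9), np.float64(-15.3), np.float64(-0.2), np.float64(-1.99)], [np.float64(-5.4), np.float64(-15.5), np.float64(-0.2), np.float64(-1.99)], [np.float64(-4.8), np.float64(-15.6), np.float64(-0.2), np.float64(-1.99)]]
[[np.float64(-4.3), np.float64(-15.8), np.float64(-0.2), np.float64(-1.99)], [np.float64(-3.7), np.float64(-15.9), np.float64(-0.2), np.float64(-1.99)], [np.float64(-3.2), np.float64(-16.1), np.float64(-0.2), np.float64(-1.99)], [np.float64(-2.6), np.float64(-16.2), np.float64(-0.2), np.float64(-1.99)], [np.float64(-2.0), np.float64(
[... 811 characters left out ...]
-1.1], [np.float64(-7.8), np.float64(-13.4), np.float64(-0.0), -1.1], [np.float64(-7.5), np.float64(-13.5), np.float64(-0.0), -1.1], [np.float64(-7.3), np.float64(-13.6), np.float64(-0.0), -1.1], [np.float64(-7.0), np.float64(-13.8), np.float64(-0.0), -1.1]]
[[np.float64(-6.7), np.float64(-13.9), np.float64(-0.0), -1.1], [np.float64(-6.5), np.float64(-14.0), np.float64(-0.0), -1.1], [np.float64(-6.2), np.float64(-14.2), np.float64(-0.0), -1.1], [np.float64(-5.9), np.float64(-14.3), np.float64(-0.0), -1.1], [np.float64(-5.6), np.float64(-14.4), np.float64(-0.0), -1.1], [np.float64(-5.4), np.float64(-14.5), np.float64(-0.0), -1.1], [np.float64(-5.1), np.float64(-14.6), np.float64(-0.0), -1.1]]
```

Emit:
arm_command --pt "-4 -7 0 -1" --pt "-7 -12 -1 -2" --pt "-8 -15 -1 -2" --pt "-7 -15 0 -2" --pt "-6.5 -15 -1 -2" --pt "-6 -15 0 -2" --pt "-5.5 -15.5 -1 -2" --pt "-5 -15.5 0 -2"

```text
time: 31.32
eef_pos: [337.2, -181.6, 286.2]
tool_rot: [0.0, 0.965, -0.264, -0.0]
force: [-0.0, 0.6, -2.8]
gripper_width: 16.0
```

Emit:
arm_command --pt "-4.5 -16 0 -2" --pt "-4 -16 0 -2" --pt "-3 -16 -1 -2" --pt "-2.5 -16 0 -2" --pt "-2 -16 0 -2" --pt "-1.5 -16 -1 -2" --pt "-1 -16 0 -2" --pt "0 -16 0 -2"

```text
time: 31.98
eef_pos: [372.4, -57.1, 288.4]
tool_rot: [0.0, 0.992, -0.128, 0.0]
force: [0.7, -0.2, -1.8]
gripper_width: 16.0
```

Emit:
arm_command --pt "0 -16 0 -2" --pt "0.5 -16 0 -2" --pt "1 -16 0 -2" --pt "-4 -15 0 -2" --pt "-8 -14 0 -1" --pt "-8 -13 0 -1" --pt "-8 -13 0 -1" --pt "-8 -13 0 -1"

```text
time: 32.65
eef_pos: [354.4, 60.1, 288.2]
tool_rot: [0.0, 1.0, -0.024, -0.0]
force: [0.0, 0.5, -2.0]
gripper_width: 16.1
```

```bash
python3 - <<'E'
from h import *
s=st(); save('wrist','w30'); pl(*K(-308,-50),290,8.5,n=11)
E
```

```text
t 32.65 p [354.4  60.1 288.2] q [ 0.     1.    -0.024 -0.   ] F [ 0.   0.5 -2. ] M [ 0.    0.2  -0.02] w 16.1
from [353.1  63.  288.3] yaw -2.5 rows 11
[[np.float64(-7.1), np.float64(-12.8), np.float64(-0.2), np.float64(-1.0)], [np.float64(-6.9), np.float64(-12.9), np.float64(-0.2), np.float64(-1.0)], [np.float64(-6.7), np.float64(-13.1), np.float64(-0.2), np.float64(-1.0)], [np.float64(-6.4), np.float64(-13.2), np.float64(-0.2), np.float64(-1.0)], [np.float64(-6.2), np.float64(-13.3), np.float64(-0.2), np.float64(-1.0)], [np.float64(-6.0), np.float64(-13.4), np.float64(-0.2), np.float64(-1.0)], [np.float64(-5.7), np.float64(-13.5), np.float64(-0.2), np.float64(-1.0)], [np.float64(-5.5), np.float64(-13.6), np.float64(-0.2), np.float64(-1.0)]]
[[np.float64(-5.2), np.float64(-13.7), np.float64(-0.2), np.float64(-1.0)], [np.float64(-5.0), np.float64(-13.8), np.float64(-0.2), np.float64(-1.0)], [np.float64(-4.8), np.float64(-13.9), np.float64(-0.2), np.float64(-1.0)]]
```

View pics/w30.png

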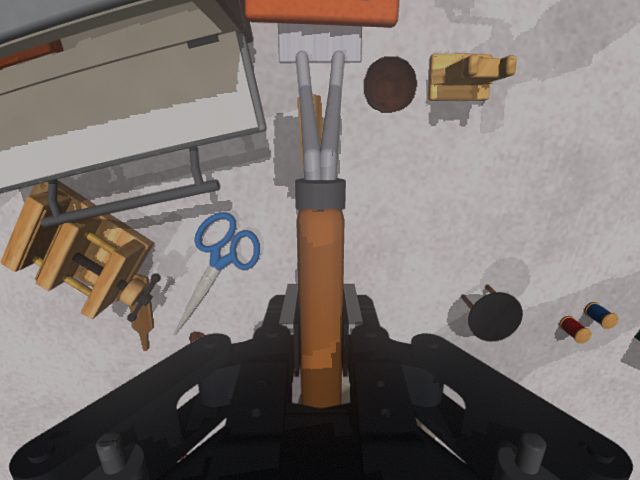

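Emit:
arm_command --pt "-7 -13 0 -1" --pt "-7 -13 0 -1" --pt "-6.5 -13 0 -1" --pt "-6.5 -13 0 -1" --pt "-6 -13.5 0 -1" --pt "-6 -13.5 0 -1" --pt "-5.5 -13.5 0 -1" --pt "-5.5 -13.5 0 -1"

```text
time: 33.37
eef_pos: [303.7, 165.9, 288.3]
tool_rot: [0.0, 0.999, 0.046, 0.0]
force: [-0.4, -0.5, -2.1]
gripper_width: 16.2
```

Emit:
arm_command --pt "-5 -13 0 -1" --pt "-5 -13 0 -1" --pt "-4 -10 0 -1" --pt "-1 -4 0 0" --pt "0 0 0 0" --pt "0 0 0 0"

```text
time: 33.87
eef_pos: [285.3, 202.2, 288.2]
tool_rot: [0.0, 0.997, 0.071, 0.0]
force: [0.1, -0.0, -2.2]
gripper_width: 15.7
```

```bash
python3 - <<'E'
from h import *
s=st(); save('wrist','w31'); print(toK(s['eef_pos']));pl(*K(-308,-50),165,8.5,n=8)
E
```

```text
t 33.87 p [285.3 202.2 288.2] q [0.    0.997 0.071 0.   ] F [ 0.1 -0.  -2.2] M [-0.02  0.3   0.03] w 15.7
[-304.7  -55.6]
from [285.4 202.  288.2] yaw 8.1 rows 8
[[np.float64(-0.4), np.float64(-0.7), np.float64(15.4), np.float64(-0.05)], [np.float64(-0.4), np.float64(-0.7), np.float64(15.4), np.float64(-0.05)], [np.float64(-0.4), np.float64(-0.7), np.float64(15.4), np.float64(-0.05)], [np.float64(-0.4), np.float64(-0.7), np.float64(15.4), np.float64(-0.05)], [np.float64(-0.4), np.float64(-0.7), np.float64(15.4), np.float64(-0.05)], [np.float64(-0.4), np.float64(-0.7), np.float64(15.4), np.float64(-0.05)], [np.float64(-0.4), np.float64(-0.7), np.float64(15.4), np.float64(-0.05)], [np.float64(-0.4), np.float64(-0.7), np.float64(15.4), np.float64(-0.05)]]
```

View pics/w31.png

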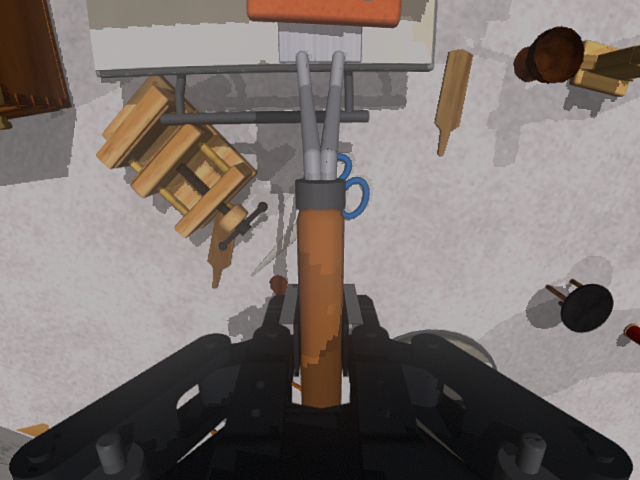

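Emit:
arm_command --pt "-1 -2 10 0" --pt "-1 -2 17 -0.4" --pt "-1 -2 19 0" --pt "0 -2 19 0" --pt "0 0 19 0" --pt "0 0 18 0" --pt "0 0 13 0" --pt "0 0 7 0"

```text
time: 34.58
eef_pos: [279.8, 208.9, 164.2]
tool_rot: [0.0, 0.997, 0.074, -0.002]
force: [-0.5, -0.5, -2.7]
gripper_width: 16.3
```

```bash
python3 - <<'E'
from h import *
s=st(); save('wrist','w32'); print(toK(s['eef_pos']));pl(*K(-191.5,-46.5),165,8.5,n=8)
E
```

```text
t 34.58 p [279.8 208.9 164.2] q [ 0.     0.997  0.074 -0.002] F [-0.5 -0.5 -2.7] M [-0.06  0.27  0.02] w 16.3
[-309.2  -48.2]
from [279.4 208.7 163.9] yaw 8.5 rows 8
[[np.float64(14.8), np.float64(-0.2), np.float64(-0.1), np.float64(-0.0)], [np.float64(14.8), np.float64(-0.2), np.float64(-0.1), np.float64(-0.0)], [np.float64(14.8), np.float64(-0.2), np.float64(-0.1), np.float64(-0.0)], [np.float64(14.8), np.float64(-0.2), np.float64(-0.1), np.float64(-0.0)], [np.float64(14.8), np.float64(-0.2), np.float64(-0.1), np.float64(-0.0)], [np.float64(14.8), np.float64(-0.2), np.float64(-0.1), np.float64(-0.0)], [np.float64(14.8), np.float64(-0.2), np.float64(-0.1), np.float64(-0.0)], [np.float64(14.8), np.float64(-0.2), np.float64(-0.1), np.float64(-0.0)]]
```

View pics/w32.png

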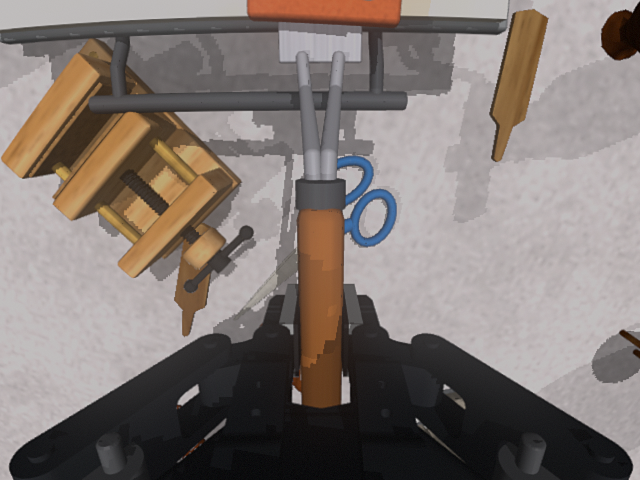

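Advance 117 mm, left ~1 mm.

Emit:
arm_command --pt "5 0 0 0" --pt "9 -0.5 0 0" --pt "12 -0.5 0 0" --pt "13 0 0 0" --pt "13 0 0 0" --pt "13 0 0 0" --pt "12 0 0 0" --pt "12 0 0 0"

```text
time: 35.3
eef_pos: [371.0, 224.5, 167.0]
tool_rot: [-0.0, 0.997, 0.074, 0.001]
force: [0.3, 0.5, -2.4]
gripper_width: 16.3
```

Emit:
arm_command --pt "10 0 0 0" --pt "8 0 0 0" --pt "6 0 0 0" --pt "4 0 0 0" --pt "1 0 0 0" --pt "0 0 0 0" --pt "0 0 0 0"

```text
time: 35.88
eef_pos: [397.0, 228.5, 166.2]
tool_rot: [0.0, 0.997, 0.075, -0.0]
force: [-0.8, -0.8, -2.2]
gripper_width: 15.9
```

```bash
python3 - <<'E'
from h import *
s=st(); print(toK(s['eef_pos'])); save('wrist','w33')
E
```

```text
t 35.88 p [397.  228.5 166.2] q [ 0.     0.997  0.075 -0.   ] F [-0.8 -0.8 -2.2] M [-0.05  0.25  0.03] w 15.9
[-190.4  -46.1]
```

View pics/w33.png

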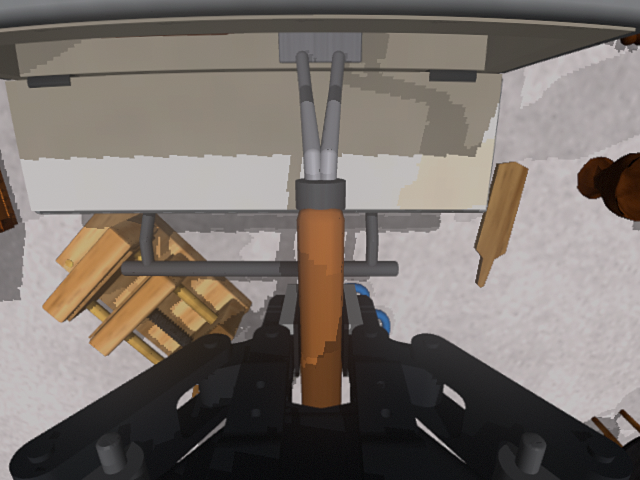

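Emit:
arm_command --pt "0 0 4 0" --pt "0 0 4 0" --pt "0 0 3 0" --pt "0 0 3 0" --pt "0 0 2 0" --pt "0 0 2 0" --pt "0 0 0 0" --pt "0 0 0 0"

```text
time: 36.6
eef_pos: [397.6, 228.7, 148.2]
tool_rot: [-0.0, 0.997, 0.075, 0.0]
force: [0.2, -0.1, -0.9]
gripper_width: 16.2
```

```bash
python3 - <<'E'
from h import *
s=st(); print(toK(s['eef_pos'])); save('wrist','w34')
E
```

```text
t 36.6 p [397.6 228.7 148.2] q [-0.     0.997  0.075  0.   ] F [ 0.2 -0.1 -0.9] M [0.05 0.06 0.02] w 16.2
[-189.8  -46. ]
```

View pics/w34.png

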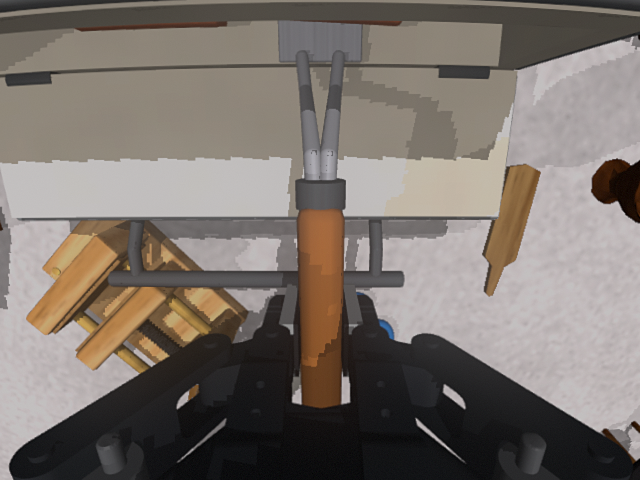

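Emit:
arm_command --pt "-5 0 0.5 0" --pt "-10 0 0 0" --pt "-15 0 0 0" --pt "-20 0 0 0" --pt "-20 0 0 0" --pt "-20 0 0 0" --pt "-18 0 0 0" --pt "-3 0 0 0"

```text
time: 37.32
eef_pos: [284.1, 210.5, 146.8]
tool_rot: [0.003, 0.997, 0.075, -0.001]
force: [0.1, -0.2, -1.0]
gripper_width: 16.2
```

```bash
python3 - <<'E'
from h import *
s=st(); print(toK(s['eef_pos']),'tile edge ahead',tileintool([(400,22),(80,30),(226,24)],61)); save('wrist','w35')
E
```

```text
t 37.32 p [284.1 210.5 146.8] q [ 0.003  0.997  0.075 -0.001] F [ 0.1 -0.2 -1. ] M [-0.05  0.1   0.03] w 16.2
[-304.7  -47.3] tile edge ahead [array([131.7,  41. ,  61. ]), array([ 130.7, -132.2,   61. ]), array([130.8, -51.2,  61. ])]
```

Emit:
arm_command --pt "0 0 -25 0" --pt "0 0 -35 0" --pt "0 0 -38 0" --pt "0 0 -38 0" --pt "0 15 0 0" --pt "10 30 0 1" --pt "12 32 0 1" --pt "14 32 0 1"

```text
time: 38.03
eef_pos: [338.9, 107.6, 284.2]
tool_rot: [0.001, 0.999, 0.049, 0.001]
force: [1.6, 0.9, -1.2]
gripper_width: 16.1
```

```bash
python3 - <<'E'
from h import *
s=st(); pl(450.3,-103.2,250,-2.4)
E
```

```text
t 38.03 p [338.9 107.6 284.2] q [0.001 0.999 0.049 0.001] F [ 1.6  0.9 -1.2] M [ 0.01  0.03 -0.02] w 16.1
from [338.9 107.6 284.2] yaw 5.6 rows 7
[[np.float64(12.9), np.float64(31.5), np.float64(4.9), np.float64(1.14)], [np.float64(13.5), np.float64(31.3), np.float64(4.9), np.float64(1.14)], [np.float64(14.2), np.float64(31.0), np.float64(4.9), np.float64(1.14)], [np.float64(14.8), np.float64(30.7), np.float64(4.9), np.float64(1.14)], [np.float64(15.4), np.float64(30.4), np.float64(4.9), np.float64(1.14)], [np.float64(16.0), np.float64(30.1), np.float64(4.9), np.float64(1.14)], [np.float64(16.6), np.float64(29.8), np.float64(4.9), np.float64(1.14)]]
```

Emit:
arm_command --pt "13 31 0 1.1" --pt "14 31 0 1.1" --pt "14 31 0 1.1" --pt "15 31 0 1.1" --pt "15 30 0 1.1" --pt "16 29 0 1.1" --pt "16 26 0 1.1" --pt "0 0 0 0"

```text
time: 38.7
eef_pos: [451.7, -103.0, 283.1]
tool_rot: [0.001, 1.0, -0.023, 0.001]
force: [-0.8, -0.1, -1.5]
gripper_width: 16.3
```

Emit:
arm_command --pt "0 0 20 0" --pt "0 0 30 0" --pt "0 0 30 0" --pt "0 0 25 0" --pt "0 0 15 0" --pt "0 0 0 0" --pt "0 0 0 0"

```text
time: 39.28
eef_pos: [449.3, -96.1, 163.3]
tool_rot: [-0.0, 1.0, -0.019, -0.001]
force: [0.5, -0.2, 0.5]
gripper_width: 16.4
```

```bash
python3 - <<'E'
from h import *
s=st(); save('wrist','w36'); pl(450.3,-103.2,131,-2.4)
E
```

```text
t 39.28 p [449.3 -96.1 163.3] q [-0.     1.    -0.019 -0.001] F [ 0.5 -0.2  0.5] M [-0.02 -0.03 -0.  ] w 16.4
from [450.2 -96.2 164.4] yaw -2.2 rows 1
[[np.float64(0.3), np.float64(7.0), np.float64(33.4), np.float64(0.24)]]
```

View pics/w36.png

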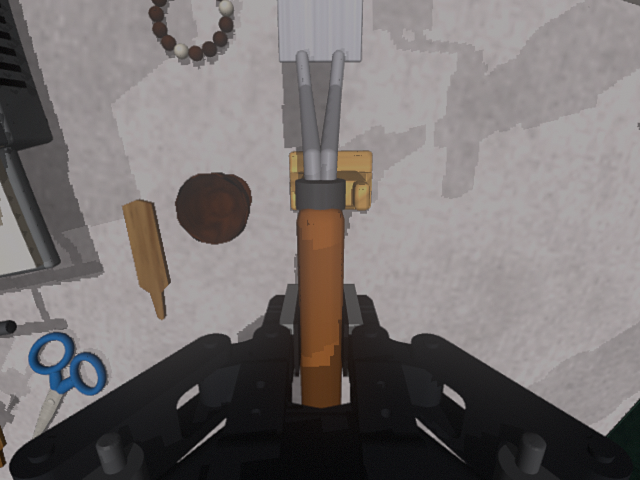

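Rest sits right of the handle axis (cols 290–372); need 7 mm to the right, then down.

Emit:
arm_command --pt "0 3.5 10 0.2" --pt "0 3.5 15 0" --pt "0 0 8 0" --pt "0 0 0 0" --pt "0 0 0 0" --pt "0 0 0 0"

```text
time: 39.83
eef_pos: [449.8, -103.1, 131.5]
tool_rot: [0.0, 1.0, -0.02, 0.001]
force: [-0.2, 0.2, -0.3]
gripper_width: 16.1
```

```bash
python3 - <<'E'
from h import *
s=st(); im=save('wrist','w37'); a=cv2.imread('pics/w14.png')
cv2.imwrite('pics/z20.png',np.hstack([cv2.resize(i[0:300,200:440],None,fx=1.6,fy=1.6) for i in(a,im[:,:,::-1])]))
E
```

```text
t 39.83 p [ 449.8 -103.1  131.5] q [ 0.     1.    -0.02   0.001] F [-0.2  0.2 -0.3] M [-0.    0.07  0.03] w 16.1
```

View pics/z20.png

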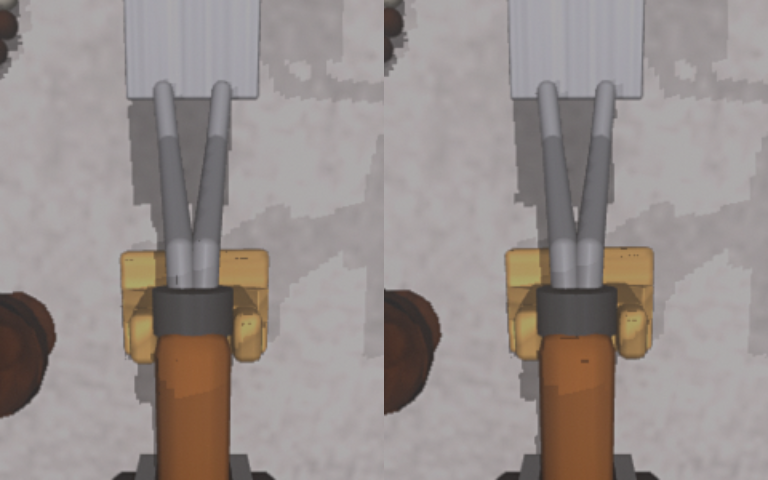

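Emit:
arm_command --pt "0 0 10 0" --pt "0 0 15 0" --pt "0 0 15 0" --pt "0 0 12 0" --pt "0 0 7 0" --pt "0 0 2 0" --pt "0 0 0 0" --pt "0 0 0 0"

```text
time: 40.55
eef_pos: [449.7, -103.2, 70.2]
tool_rot: [0.0, 1.0, -0.021, 0.001]
force: [-0.0, 0.2, -0.6]
gripper_width: 16.0
```

```bash
python3 - <<'E'
from h import *
s=st(); save('wrist','w38')
E
```

```text
t 40.55 p [ 449.7 -103.2   70.2] q [ 0.     1.    -0.021  0.001] F [-0.   0.2 -0.6] M [ 0.05  0.01 -0.02] w 16.0
```

View pics/w38.png

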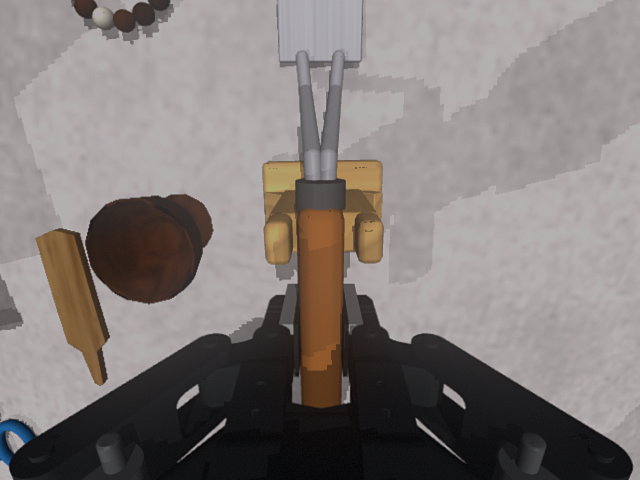

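Centred in the notch. Down to contact.

Emit:
arm_command --pt "0 0 1 0" --pt "0 0 1 0" --pt "0 0 0 0" --pt "0 0 0 0"

```text
time: 40.93
eef_pos: [449.6, -103.3, 68.2]
tool_rot: [0.0, 1.0, -0.021, 0.001]
force: [-1.0, -1.0, 0.5]
gripper_width: 15.9
```

Emit:
arm_command --pt "0 0 0.7 0" --pt "0 0 0.7 0" --pt "0 0 0 0" --pt "0 0 0 0"

```text
time: 41.27
eef_pos: [449.6, -103.3, 68.0]
tool_rot: [0.001, 1.0, -0.021, 0.0]
force: [-5.6, 0.8, 15.1]
gripper_width: 16.1
```

Emit:
arm_command --pt "0 0 -0.7 0" --pt "0 0 0 0"

```text
time: 41.43
eef_pos: [449.6, -103.3, 68.0]
tool_rot: [0.0, 1.0, -0.021, 0.0]
force: [-2.5, 0.0, 8.9]
gripper_width: 15.9
```

Emit:
arm_command --pt "0 0 0 0" --pt "0 0 0 0" --pt "0 0 0 0" --pt "0 0 0 0" --pt "0 0 -10 0" --pt "0 0 -25 0" --pt "0 0 -35 0" --pt "0 0 -38 0" --fingers 0.4

```text
time: 42.1
eef_pos: [447.9, -102.6, 175.8]
tool_rot: [-0.001, 1.0, -0.02, -0.001]
force: [1.7, -0.7, -0.4]
gripper_width: 51.1
```

Emit:
arm_command --pt "0 0 -38 0" --pt "0 0 -30 0" --pt "-15 0 -20 0" --pt "0 0 0 0" --pt "0 0 0 0"

```text
time: 42.52
eef_pos: [434.4, -102.6, 264.5]
tool_rot: [0.001, 1.0, -0.021, 0.001]
force: [0.4, -0.1, -0.9]
gripper_width: 51.2
```

```bash
python3 - <<'E'
from h import *
s=st(); save('wrist','w39');save('side','d39');save('scene','s39')
a=cv2.imread('pics/d39.png');b=cv2.imread('pics/s39.png')
cv2.imwrite('pics/z21.png',np.hstack([cv2.resize(a[200:340,220:360],None,fx=2.8,fy=2.8,interpolation=cv2.INTER_CUBIC),cv2.resize(b[220:360,260:400],None,fx=2.8,fy=2.8,interpolation=cv2.INTER_CUBIC)]))
E
```

```text
t 42.52 p [ 434.4 -102.6  264.5] q [ 0.001  1.    -0.021  0.001] F [ 0.4 -0.1 -0.9] M [-0.05  0.   -0.01] w 51.2
```

View pics/w39.png

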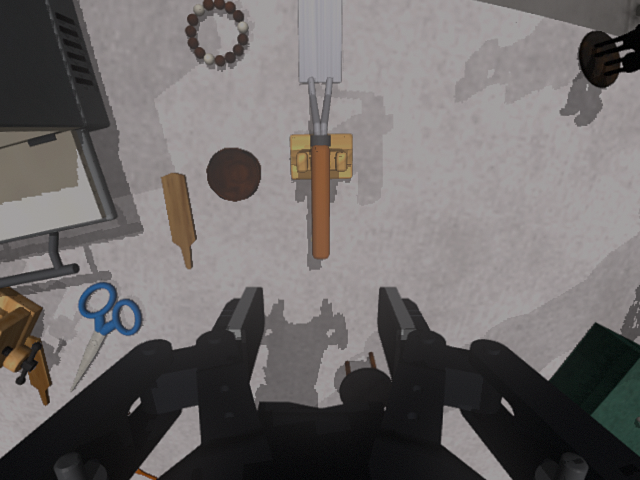

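View pics/z21.png

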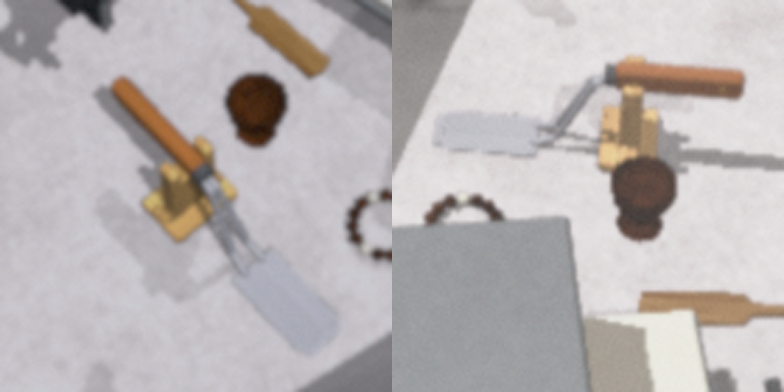

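```bash
python3 - <<'E'
from h import *
print(toK([367,263])); pl(369,263,200,98.3,n=16)
E
```

```text
[-215.    -7.6]
from [ 433.4 -102.3  261.9] yaw -2.3 rows 16
[[np.float64(-5.0), np.float64(-22.7), np.float64(3.9), np.float64(-6.29)], [np.float64(-2.4), np.float64(-23.1), np.float64(3.9), np.float64(-6.29)], [np.float64(0.1), np.float64(-23.2), np.float64(3.9), np.float64(-6.29)], [np.float64(2.6), np.float64(-23.0), np.float64(3.9), np.float64(-6.29)], [np.float64(5.1), np.float64(-22.6), np.float64(3.9), np.float64(-6.29)], [np.float64(7.6), np.float64(-21.9), np.float64(3.9), np.float64(-6.29)], [np.float64(9.9), np.float64(-20.9), np.float64(3.9), np.float64(-6.29)], [np.float64(12.2), np.float64(-19.7), np.float64(3.9), np.float64(-6.29)]]
[[np.float64(14.3), np.float64(-18.3), np.float64(3.9), np.float64(-6.29)], [np.float64(16.2), np.float64(-16.6), np.float64(3.9), np.float64(-6.29)], [np.float64(17.9), np.float64(-14.7), np.float64(3.9), np.float64(-6.29)], [np.float64(19.4), np.float64(-12.7), np.float64(3.9), np.float64(-6.29)], [np.float64(20.7), np.float64(-10.5), np.float64(3.9), np.float64(-6.29)], [np.float64(21.7), np.float64(-8.1), np.float64(3.9), np.float64(-6.29)], [np.float64(22.5), np.float64(-5.7), np.float64(3.9), np.float64(-6.29)], [np.float64(23.0), np.float64(-3.2), np.float64(3.9), np.float64(-6.29)]]
```

Emit:
arm_command --pt "-5 -22.5 4 -6.3" --pt "-2.5 -23 4 -6.3" --pt "0 -23 4 -6.3" --pt "2.5 -23 4 -6.3" --pt "5 -22.5 4 -6.3" --pt "7.5 -22 4 -6.3" --pt "10 -21 4 -6.3" --pt "12 -19.5 4 -6.3" --fingers 0.68

```text
time: 43.33
eef_pos: [400.4, 80.4, 229.6]
tool_rot: [-0.001, 0.912, 0.41, -0.001]
force: [0.8, 0.7, 0.0]
gripper_width: 27.4
```

Emit:
arm_command --pt "14.5 -18.5 4 -6.3" --pt "16 -16.5 4 -6.3" --pt "18 -14.5 4 -6.3" --pt "19.5 -12.5 4 -6.3" --pt "20.5 -10.5 4 -6.3" --pt "21.5 -8 4 -6.3" --pt "22.5 -5.5 4 -6.3" --pt "23 -3 4 -6.3"

```text
time: 44.0
eef_pos: [368.7, 262.5, 197.7]
tool_rot: [-0.001, 0.651, 0.759, -0.001]
force: [0.0, -0.2, 0.7]
gripper_width: 27.3
```

Emit:
arm_command --pt "0 0 0 0" --pt "0 0 0 0" --pt "0 0 0 0"

```text
time: 44.25
eef_pos: [369.4, 260.8, 198.1]
tool_rot: [-0.0, 0.654, 0.757, -0.001]
force: [-0.7, 0.4, -0.8]
gripper_width: 27.4
```

```bash
python3 - <<'E'
from h import *
s=st();print(toK(s['eef_pos'])); cm=camera_model('wrist');save('wrist','w40')
pl(369,263,200,98.3)
E
```

```text
t 44.25 p [369.4 260.8 198.1] q [-0.     0.654  0.757 -0.001] F [-0.7  0.4 -0.8] M [-0.02  0.   -0.04] w 27.4
[-212.9  -10.2]
from [369.8 260.4 198.4] yaw 98.3 rows 1
[[np.float64(2.7), np.float64(-0.4), np.float64(-1.6), np.float64(0.02)]]
```

View pics/w40.png

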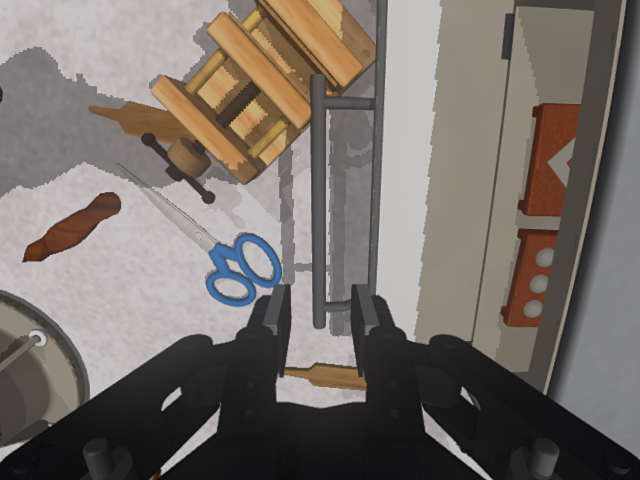

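Emit:
arm_command --pt "0 0 20 0" --pt "0 0 30 0" --pt "0 0 30 0" --pt "0 0 30 0" --pt "0 0 20 0" --pt "0 0 14 0" --pt "0 0 5 0" --pt "0 0 0 0"

```text
time: 44.97
eef_pos: [369.4, 260.1, 49.0]
tool_rot: [-0.0, 0.654, 0.757, -0.001]
force: [0.3, 0.1, 0.2]
gripper_width: 27.1
```

Emit:
arm_command --pt "0 0 0 0" --pt "0 0 0 0" --pt "0 0 0 0" --pt "0 0 0 0" --pt "0 0 0 0" --fingers 1

```text
time: 45.38
eef_pos: [367.4, 260.8, 50.6]
tool_rot: [-0.0, 0.653, 0.757, -0.002]
force: [-6.1, -0.9, 1.2]
gripper_width: 9.6
```

```bash
python3 - <<'E'
from h import *
s=st();print(toK(s['eef_pos']))
t0=90
for t in [90,82,74,66,58,50,42,34,26]:
    a=np.radians(t);print(t,round(-10*np.cos(a)-138*np.sin(a),1),round(75-10*np.sin(a)+138*np.cos(a),1))
save('wrist','w41')
E
```

```text
t 45.38 p [367.4 260.8  50.6] q [-0.     0.653  0.757 -0.002] F [-6.1 -0.9  1.2] M [-0.19  1.48  0.04] w 9.6
[-214.9   -9.9]
90 -138.0 65.0
82 -138.0 84.3
74 -135.4 103.4
66 -130.1 122.0
58 -122.3 139.6
50 -112.1 156.0
42 -99.8 170.9
34 -85.5 183.8
26 -69.5 194.6
```

View pics/w41.png

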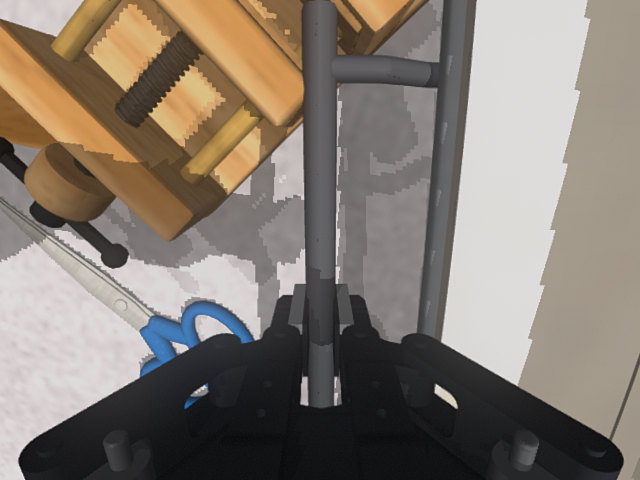

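Emit:
arm_command --pt "0 0 -9 0" --pt "0 0.5 -10 0" --pt "0 1 -9.5 0" --pt "0 1.5 -9.5 0" --pt "0 2.5 -9.5 0" --pt "0 3 -9 0" --pt "0 3.5 -9 0" --pt "0 4 -8.5 0"

```text
time: 46.1
eef_pos: [380.9, 262.8, 124.2]
tool_rot: [-0.002, 0.653, 0.757, -0.004]
force: [-9.6, -0.9, -3.5]
gripper_width: 9.8
```

```bash
python3 - <<'E'
from h import *
s=st();print(toK(s['eef_pos']));save('wrist','w42');save('scene','s42')
E
```

```text
t 46.1 p [380.9 262.8 124.2] q [-0.002  0.653  0.757 -0.004] F [-9.6 -0.9 -3.5] M [-0.04  2.31  0.03] w 9.8
[-201.3   -9.8]
```

View pics/w42.png

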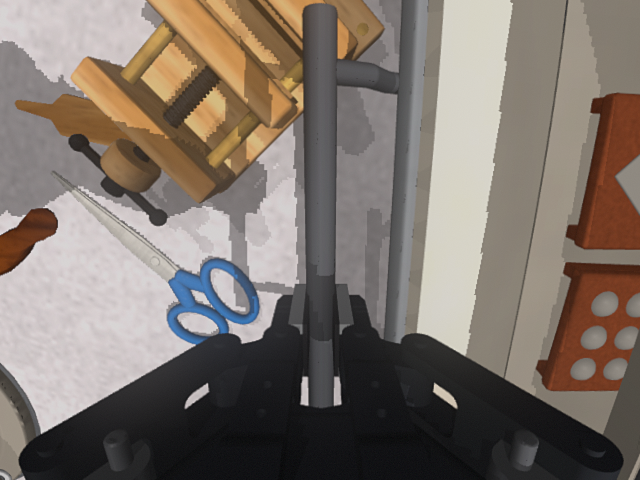

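Emit:
arm_command --pt "0 4 -8.5 0" --pt "0 5 -8 0" --pt "0 6 -8 0" --pt "0 6.5 -7 0" --pt "0 7 -7 0" --pt "0 7 -6 0" --pt "0 8 -6 0" --pt "0 8 -5 0"

```text
time: 46.87
eef_pos: [428.0, 270.0, 181.3]
tool_rot: [-0.003, 0.653, 0.758, -0.009]
force: [-22.9, -6.6, 20.7]
gripper_width: 9.4
```

Emit:
arm_command --pt "0 0 0 0" --pt "0 0 0 0" --pt "0 0 0 0" --fingers 0.79

```text
time: 47.12
eef_pos: [434.3, 271.5, 181.7]
tool_rot: [-0.0, 0.653, 0.757, -0.002]
force: [-8.8, -1.4, 7.3]
gripper_width: 17.8
```

```bash
python3 - <<'E'
from h import *
s=st();print(toK(s['eef_pos']));save('wrist','w43')
for t in [34,26,18,10,2,0]:
    a=np.radians(t);print(t,round(-10*np.cos(a)-138*np.sin(a),1),round(75-10*np.sin(a)+138*np.cos(a),1))
E
```

```text
t 47.12 p [434.3 271.5 181.7] q [-0.     0.653  0.757 -0.002] F [-8.8 -1.4  7.3] M [-0.48  1.87  0.07] w 17.8
[-147.1   -9.1]
34 -85.5 183.8
26 -69.5 194.6
18 -52.2 203.2
10 -33.8 209.2
2 -14.8 212.6
0 -10.0 213.0
```

View pics/w43.png

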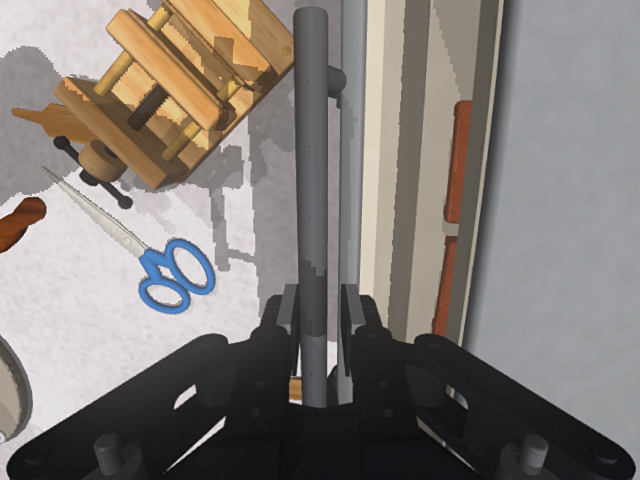

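Emit:
arm_command --pt "0 6 -4 0" --pt "0 8 -4 0" --pt "0 9 -4 0" --pt "0 9 -3 0" --pt "0 9 -2.5 0" --pt "0 9 -2 0" --pt "0 6 -1 0" --pt "0 0 0 0"

```text
time: 47.83
eef_pos: [493.9, 280.1, 201.5]
tool_rot: [0.001, 0.654, 0.757, 0.002]
force: [0.3, -0.1, 0.2]
gripper_width: 17.9
```

```bash
python3 - <<'E'
from h import *
s=st();print(toK(s['eef_pos']));save('wrist','w44')
E
```

```text
t 47.83 p [493.9 280.1 201.5] q [0.001 0.654 0.757 0.002] F [ 0.3 -0.1  0.2] M [-0.01 -0.02  0.01] w 17.9
[-86.9  -9.5]
```

View pics/w44.png

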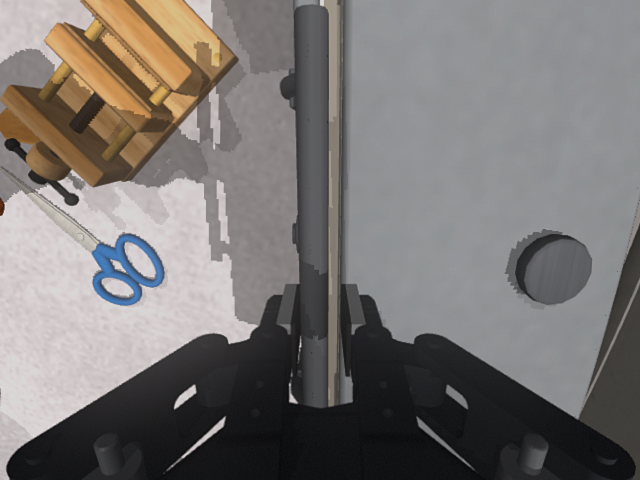

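Emit:
arm_command --pt "0 2 0 0" --pt "0 2 0 0" --pt "0 2 0 0" --pt "0 1 0 0" --pt "0 0 0 0" --pt "0 0 0 0"

```text
time: 48.38
eef_pos: [497.0, 280.3, 199.8]
tool_rot: [-0.001, 0.653, 0.757, -0.002]
force: [-6.7, -1.8, 4.4]
gripper_width: 18.0
```

Emit:
arm_command --pt "0 1 0 0" --pt "0 1 0 0" --pt "0 0 0 0" --pt "0 0 0 0"

```text
time: 48.72
eef_pos: [497.0, 280.4, 199.7]
tool_rot: [-0.001, 0.653, 0.758, -0.004]
force: [-10.0, -3.9, 8.0]
gripper_width: 17.8
```

Emit:
arm_command --pt "0 2 0 0" --pt "0 1 0 0" --pt "0 0 0 0" --pt "0 0 0 0"

```text
time: 49.05
eef_pos: [497.1, 280.4, 199.6]
tool_rot: [-0.002, 0.652, 0.758, -0.007]
force: [-16.8, -6.4, 12.3]
gripper_width: 18.3
```

```bash
python3 - <<'E'
from h import *
s=st();print(toK(s['eef_pos']));im=save('wrist','w45')
cv2.imwrite('pics/z22.png',cv2.resize(im[0:400,230:430,::-1],None,fx=1.5,fy=1.5))
E
```

```text
t 49.05 p [497.1 280.4 199.6] q [-0.002  0.652  0.758 -0.007] F [-16.8  -6.4  12.3] M [-1.27  3.62  0.01] w 18.3
[-83.7  -9.6]
```

View pics/z22.png

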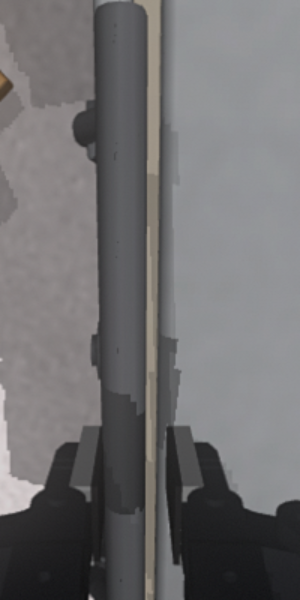

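Emit:
arm_command --pt "0 0 0 0" --pt "0 0 0 0" --pt "0 0 0 0" --pt "0 0 -15 0" --pt "0 0 -30 0" --pt "0 0 -35 0" --pt "0 0 -30 0" --pt "0 0 0 0" --fingers 0.45

```text
time: 49.77
eef_pos: [507.1, 284.2, 316.8]
tool_rot: [0.002, 0.653, 0.757, 0.006]
force: [0.8, 0.3, 0.8]
gripper_width: 47.0
```

Emit:
arm_command --pt "0 0 0 0" --pt "0 0 0 0" --pt "0 0 0 0"

```text
time: 50.02
eef_pos: [503.6, 280.7, 308.4]
tool_rot: [-0.0, 0.653, 0.757, -0.001]
force: [-0.0, 0.7, 0.0]
gripper_width: 46.8
```

```bash
python3 - <<'E'
from h import *
s=st();print(toK(s['eef_pos']));cm=camera_model('wrist');im=save('wrist','w46');save('side','d46')
a=cv2.imread('pics/d46.png');cv2.imwrite('pics/z23.png',cv2.resize(a[70:270,330:530],None,fx=3,fy=3,interpolation=cv2.INTER_CUBIC))
E
```

```text
t 50.02 p [503.6 280.7 308.4] q [-0.     0.653  0.757 -0.001] F [-0.   0.7  0. ] M [ 0.   -0.09 -0.02] w 46.8
[-77.3 -10.2]
```

View pics/w46.png

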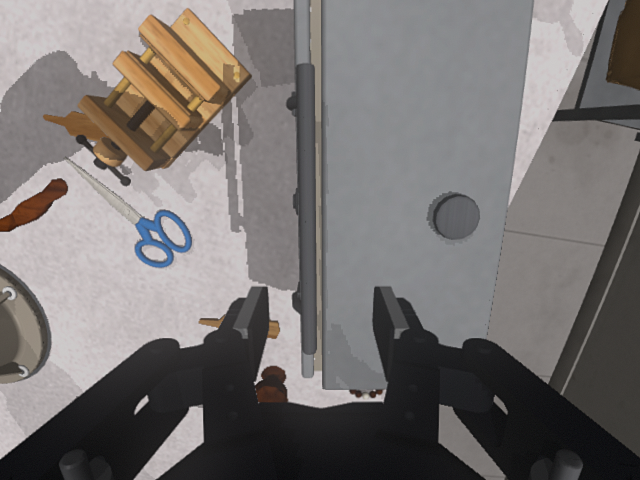

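View pics/z23.png

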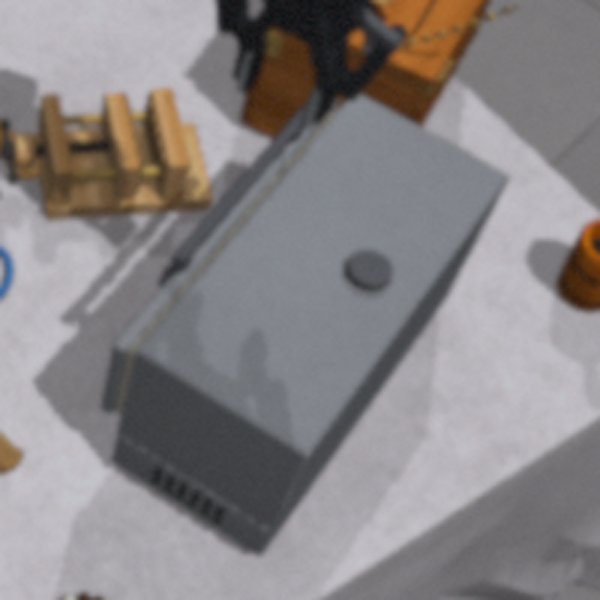

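```bash
python3 - <<'E'
from h import *
s=st();cm=camera_model('wrist');im=save('wrist','w47')
cv2.imwrite('pics/z24.png',cv2.resize(im[60:400,270:360,::-1],None,fx=3,fy=1.7,interpolation=cv2.INTER_CUBIC))
for p,z in [((306.5,200),213),((306.5,100),213),((306.5,320),213),((324,200),185),((323,320),185),((325,60),185)]: print(p,toK(onz(cm,p,z)))
E
```

```text
t 50.12 p [503.4 280.9 308.5] q [-0.     0.653  0.757 -0.001] F [0.2 0.4 0.6] M [ 0.   -0.03 -0.05] w 46.9
(306.5, 200) [-86.9  19.7]
(306.5, 100) [-86.1  85.3]
(306.5, 320) [-88. -75.]
(324, 200) [-74.4  14.2]
(323, 320) [-75.  -91.5]
(325, 60) [-73.9 114.5]
```

View pics/z24.png

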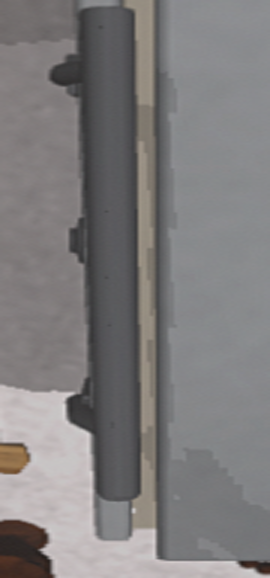

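Emit:
arm_command --pt "0 -16 0 0" --pt "0 -16 0 0" --pt "0 -16 0 0" --pt "0 0 20 0" --pt "0 0 35 0" --pt "0 0 35 0" --pt "0 0 16 0" --pt "0 0 0 0" --fingers 1

```text
time: 50.83
eef_pos: [453.6, 272.1, 199.5]
tool_rot: [-0.002, 0.653, 0.757, -0.004]
force: [-0.4, -0.3, -0.6]
gripper_width: 0.1
```

Emit:
arm_command --pt "0 6 0 0" --pt "0 5 0 0" --pt "0 3 0 0" --pt "0 2 0 0" --pt "0 2 0 0" --pt "0 0 0 0" --pt "0 0 0 0"

```text
time: 51.42
eef_pos: [474.3, 277.3, 204.4]
tool_rot: [0.0, 0.653, 0.757, 0.0]
force: [-0.5, 0.6, -0.2]
gripper_width: 0.1
```

```bash
python3 - <<'E'
from h import *
s=st();print(toK(s['eef_pos']));im=save('wrist','w48')
cv2.imwrite('pics/z25.png',im[:,:,::-1])
E
```

```text
t 51.42 p [474.3 277.3 204.4] q [0.    0.653 0.757 0.   ] F [-0.5  0.6 -0.2] M [-0.04  0.02 -0.01] w 0.1
[-106.8   -9.3]
```

View pics/z25.png

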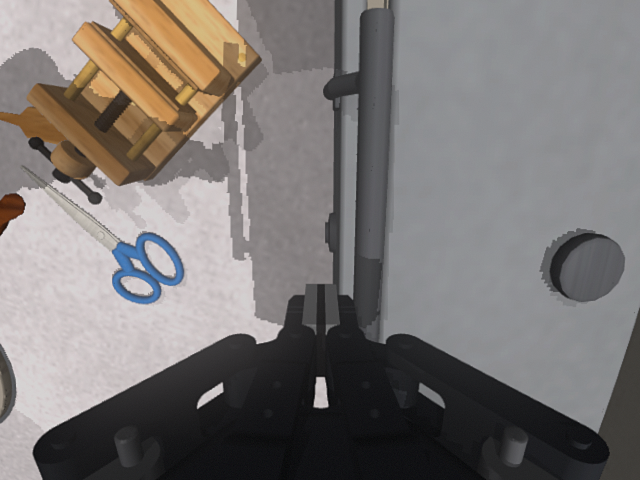

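Near the bar. Push in small steps.

Emit:
arm_command --pt "0 2 0 0" --pt "0 2 0 0" --pt "0 2 0 0" --pt "0 1 0 0" --pt "0 0 0 0" --pt "0 0 0 0"

```text
time: 51.97
eef_pos: [475.5, 277.5, 203.9]
tool_rot: [-0.002, 0.652, 0.758, -0.006]
force: [-13.1, -4.1, 9.7]
gripper_width: -0.3
```

Emit:
arm_command --pt "0 2 0 0" --pt "0 1 0 0" --pt "0 0 0 0" --pt "0 0 0 0"

```text
time: 52.3
eef_pos: [475.7, 277.6, 203.8]
tool_rot: [-0.003, 0.652, 0.758, -0.008]
force: [-19.9, -6.9, 14.3]
gripper_width: 0.0
```

Emit:
arm_command --pt "0 2 0 0" --pt "0 1 0 0" --pt "0 0 0 0" --pt "0 0 0 0"

```text
time: 52.63
eef_pos: [475.9, 277.6, 203.7]
tool_rot: [-0.004, 0.652, 0.758, -0.011]
force: [-25.5, -8.2, 19.6]
gripper_width: 0.0
```

Emit:
arm_command --pt "0 -6 0 0" --pt "0 -15 0 0" --pt "0 -20 0 0" --pt "0 -20 -15 0" --pt "0 -20 -30 0" --pt "0 -10 -35 0" --pt "0 0 -30 0" --pt "0 0 0 0"

```text
time: 53.3
eef_pos: [399.0, 268.4, 320.1]
tool_rot: [0.003, 0.653, 0.757, 0.005]
force: [1.6, 0.6, -0.6]
gripper_width: 0.1
```

Emit:
arm_command --pt "0 0 0 0" --pt "0 0 0 0" --pt "0 0 0 0" --pt "0 0 0 0"

```text
time: 53.63
eef_pos: [396.5, 265.2, 312.7]
tool_rot: [-0.001, 0.653, 0.757, -0.001]
force: [-0.3, 0.2, -0.7]
gripper_width: -0.2
```

```bash
python3 - <<'E'
from h import *
s=st();cm=camera_model('wrist');im=save('wrist','w50');save('side','d50');save('scene','s50')
E
python3 look.py spatula spatula_seat rest_notch couple bangle
```

```text
t 53.63 p [396.5 265.2 312.7] q [-0.001  0.653  0.757 -0.001] F [-0.3  0.2 -0.7] M [ 0.01  0.03 -0.01] w -0.2
scene spatula 0.58 [294.3 268. ] [ 605.8 -107.8    0. ]
scene spatula_seat 0.73 [343.7 249.5] [ 487.3 -108.9   73. ]
scene rest_notch 0.62 [347.1 249.9] [ 479.3 -108.2   73. ]
scene rest_notch 0.31 [341.6 369.8] [485.2 208.6  73. ]
scene couple 0.94 [312.3 192. ] [ 581.7 -413.3   -0. ]
scene bangle 0.57 [286.7 303.9] [612.7   4.7   0. ]
side spatula 0.56 [317.7 305.1] [ 596.5 -113.6    0. ]
side spatula_seat 0.81 [288.3 258.2] [ 486.5 -102.8   73. ]
side spatula_seat 0.54 [286.2 258.3] [ 483.4 -106.4   73. ]
side rest_notch 0.82 [289.7 258.1] [ 488.5 -100.3   73. ]
side couple 0.63 [208.6 391.7] [ 576.6 -425.9    0. ]
side bangle 0.74 [356.1 283.7] [621.5  -9.    0. ]
```

View pics/w50.png

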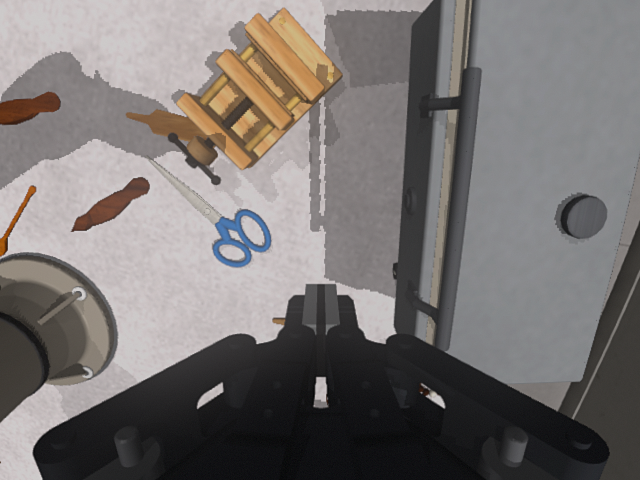

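View pics/d50.png

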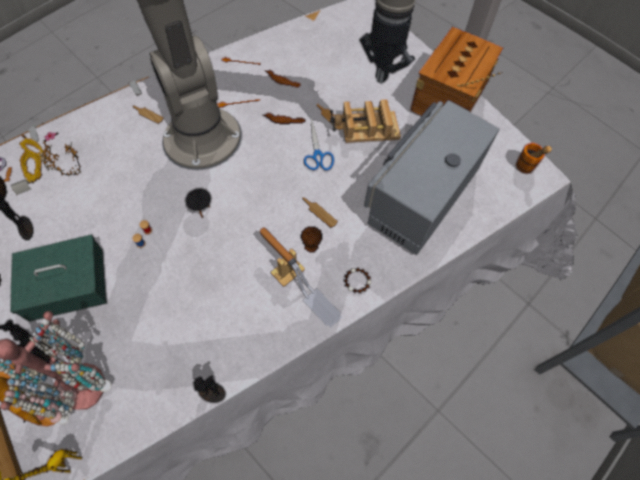

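View pics/s50.png

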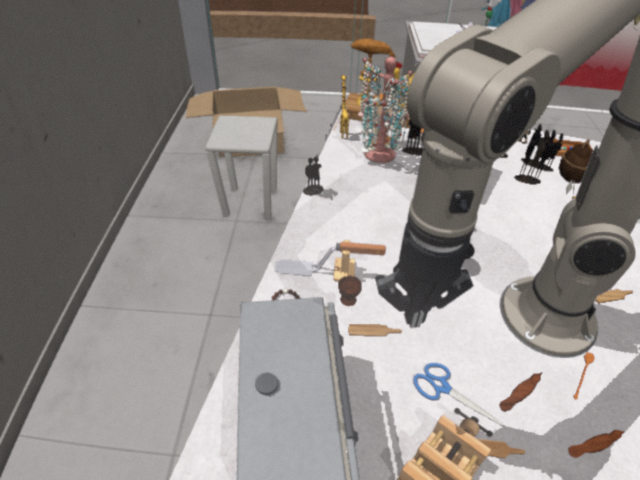

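```bash
python3 -c "
from rig import *
print(finish_job())"
```

```text
the job is handed in; nothing more can be done
None
```

The kiln is loaded and shut, and the job was handed in at about 54 s. I opened the door to its stop, then brought in the diamond and dots tiles (tile_b and tile_c) on the spatula. After that I laid the spatula back in its rest and closed the door. Tile_a did not show in any picture, so I took it as absent.

**Tiles:** the last look before closing shows both side by side on the chamber floor, about 12 mm apart. By my measurement their front edges lie about 16 mm inside the hinge line. The fingers only ever held the door bar and the spatula handle, and neither tile was knocked aside before I picked it up.

**Spatula:** the last side and scene pictures show it in the notch with its blade on the table. Its place agrees with the start to within the cameras' error.

**Door:** it did not move under a final push of up to about 25 N. The wrist picture put the bar about 2 mm in front of its nominal shut position, within calibration error, so I relied on the push.

**Other goods:** the couple and the bangle read within about 13 mm of their starting positions, which is how far the networks scatter. In the pictures they look unmoved.

**Disagreement:** the scene and side cameras differed by about 5 mm on the tile and kiln positions. I averaged them and corrected with the wrist camera.

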